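# Fetch the rear slide rack and seat it in the slide loader

### The arm

A 7-joint arm with a two-finger parallel gripper is mounted at the origin on the work surface. World frame = base frame: x ahead of the robot, y to its left, z up, the work surface at z = 0. Lengths are in m, angles in rad, forces in N, time in s.
With the tool pointing down it reaches from about 0.425 to 0.925 m from the base axis. Payload 6.8 kg.
Tool frame: the origin (TCP) lies on the mounting face of the last link; the fingertips stand 173 mm ahead of it and the grasp point (between the pads) lies 155 mm ahead of it; z points along the fingers, y is the direction in which the jaws open and shut (so a half turn about z gives the same grasp; the last joint's range is limited). The gripper opens to 85 mm and grips with 20 to 120 N. Pads are 22 mm wide; open, the fingers measure 114 mm over their backs; the gripper's body (76 mm by 85 mm) begins 54 mm behind the grasp point. The pads swing forward as they close: fully open they stand 13 mm farther back than shut.
Start: joints at [-1.41, 0.477, 0.022, 1.555, -0.011, 1.109, -0.083], TCP at [0.179, 0.651, 0.405] pointing down, gripper open.
Joint ranges: [-2.96, 2.96], [-0.34, 2.1], [-1.41, 1.46], [0.24, 2.44], [-1.37, 4.51], [0.17, 1.92], [-2.96, 2.96]. Speed limits (rad/s): [2.39, 2.39, 3.14, 3.14, 3.14, 3.14, 3.14].

### API

Orientations are given as a unit quaternion [w, x, y, z].
In Python, from station import sensors, read_camera, bot gives the robot as it stands. The module is installed in compiled form; this text tells all that it offers.
- The arm moves only by the tool play_rows, never from a script. Its argument "commands" is a list of rows, each a list of 4 numbers: the shift along the tool's x, y, z in m, then the turn about the tool's z in degrees. A call has 1 to 20 rows; each row shifts and turns the commanded pose from where the row before left it, along the tool's axes as they then stand; what a row does not reach is not made up. A row lasts 1/10 s, in which the tool goes at most 50 mm and 8.59 degrees, less where a joint would pass 70% of its speed; a pose out of reach is approached as far as the arm can. A call with a gripper value outside its range is refused whole. "claw" is the finger opening in m, from 0 to 0.0854, set as the call begins (left out, the last holds). The fingers move at their own pace and stop on an object; "force" is the grip in N (left out, the last holds). Time passes only in rows, so rows that do not move let the fingers close. It gives the time, the measured TCP pose, the force and the opening at its end, in the units of the state.
- sensors.get_obs(): the state, without advancing time (a new reading comes with each control period).
- read_camera(name): name is "scene" or "side" or "wrist"; returns a dict with "frame" (480x640x3 uint8, blue, green, red), "depth" (480x640 float32, m along the optical axis (not along the pixel's ray), 0 where there is no reading), "fx", "fy", "cx", "cy" (pixels), "distortion" ([k1, k2, p1, p2, k3] as OpenCV has them; the pictures are not rectified), "rvec" (rotation vector, rad) and "tvec" (3), from world to camera coordinates, as OpenCV has them; the wrist camera has in their place "T_tool_cam" (4x4, takes a point from camera to tool coordinates, whose origin is the TCP and whose axes are the flange's). Camera axes: x right, y down, z forward; pixel columns grow to the right and rows downward; lengths in m; the calibration is good to about 2 mm. A picture is of the moment at which its call begins: read the wrist's pose just before it.
- bot.hand_in(): hands the job in, once; it reports no verdict.
The state is a dict: "t": time; "q": joint angles; "joint_vel": joint speeds; "joint_torque": joint torques, N m; "eef_pos": TCP position; "tool_rot": TCP orientation; "contact_force": force on the tool from outside, world axes, zero at the start; "torque": the same for the moment, N m; "gripper_width": opening from 0.0 (shut) to 1.0 (fully open).
Only numpy, scipy, OpenCV 4.12 (cv2) and the standard library are available. Lean on these libraries where they do the work, as an engineer would, in place of code of your own. Each camera call takes 0.05 s, during which the arm holds its last target.

### The job

The blue slide rack hangs at the back of the crowded hook: move the yellow and the green rack in front of it onto the spare hook and leave both hanging there, then take the blue rack, lower it into the well of the white slide loader and press it down firmly, and for a moment, until the orange carriage under it sits hard on its bottom stop, then let go. Be gentle: never strain a hook or force the loader, tip no rack, and leave the flask, the jar and the glass dish where they are.

Things in the scene. Friction and masses are not known exactly. Their poses are not given: they have to be found in the camera images.
- rack_blue: Blue slide rack (plastic cage with glass slides), the one wanted, at the back of the crowded hook. Origin: centre of its underside; x along its hanging sleeve, z up; same when turned half round. Cage 30 (x) x 40 (y) x 78 high; sleeve above it 36 long (x), 28 wide (y), flat top at z = 114; grip block on top, up to z = 150. Mass 0.08 to 0.17 kg.
- rack_blue_grip (a point): Where to pinch the blue rack: on its grip block, 137 above its underside, centred. The block is 22 (x) x 20 (y), from z = 114 to 150: pinch it across y. The sleeve below is wider than the block, so fingertips must stay above z = 114.
- rack_blue_apex (a point): Top of the blue rack's hanging opening, 108 above its underside, at mid length. The opening runs right through the sleeve along x, 18 wide in y, from z = 82 up to an inverted-V roof (faces sloping 20 degrees) whose apex this is; the rod nests in the V.
- rack_yellow: Yellow slide rack, same in all sizes, origin, axes and mass as the blue one (grip at z = 137 above its origin). Starts on the crowded hook in front of the blue one, first or second from the tip, racks almost touching.
- rack_green: Green slide rack, same in all sizes, origin, axes and mass as the blue one (grip at z = 137 above its origin). Starts on the crowded hook in front of the blue one, first or second from the tip, racks almost touching.
- hook_full: Crowded hook stand, grey base, fixed. Origin: foot of its post (16 diameter, top at z = 200), z up; the hook points along its -x. Base plate 12 high, x from +45 to -155, 90 wide. Level rod, 8 diameter, axis at z = 190, y = 0. Collar (28 diameter) at the back, face at x = -20; 122 of clear rod to the upturned tip. Three racks. More than 25 N would bend it.
- hook_full_tip (a point): On the crowded hook's rod axis below the centre of its upturned tip, at x = -146 of the stand. The tip (8 thick) rises 8 above the top of the rod. A hung rack has its underside at z = 86, its x along the rod. Raised 13 from there (10 to 16) it passes over the tip; raised 18 the bottom of its opening catches the rod from below.
- hook_spare: Spare hook stand, black base, empty, fixed. Same as the crowded one but for a shorter rod: 80 clear between the collar's face (x = -20) and the tip. Two racks take 72, so the first must be slid right back to the collar, the second to the first, before being let down. More than 25 N would bend it.
- hook_spare_tip (a point): On the spare hook's rod axis below the centre of its upturned tip, at x = -104 of the stand; tip and hanging heights as on the crowded hook. Rod, collar and racks are rigid: meet the collar slowly (20 mm/s or less) and let a rack down on the rod slowly (6 mm/s), stopping at the first resistance.
- loader: Slide loader, fixed white box 120 (x) x 130 (y) x 75 high with a small dark panel. Origin: centre of its underside, z up. Its well is an upright rectangular shaft centred at x = -30, y = 0. Inside, an orange carriage plate carries the rack. More than 25 N damages it: reach the carriage's stop slowly (10 mm/s or less).
- loader_well (a point): Centre of the well's mouth, on the loader's top (75 above the table), axes as the loader. The shaft is 34.5 (x) x 44.5 (y) with a 4 mm chamfer at the mouth: a rack goes in upright, its x along the loader's x either way round, with about 2 mm of play on each side.
- carriage (a joint): Carriage travel above its stop in m, growing downward to 0.022 at the hard stop. Starts at 0 to 0.008. The stop can be set: it holds the carriage top 43 to 57 mm below the mouth, not measured; feel for it. The carriage yields at about 5 N, stays where left; a rack's weight does not move it. At the stop the force climbs: press there with about 12 N (8 at least) for 0.2 s or more.
- flask: Bystander: conical glass flask, 52 diameter at the foot, 74 high. Origin: centre of its underside.
- jar: Bystander: amber glass jar with a white cap, 48 diameter, 60 high. Origin: centre of its underside.
- dish: Bystander: shallow glass dish, 80 diameter, 16 high. Origin: centre of its underside.

How it is judged:
On the way, in this order (a step that is already met when the one before it is completed fails the run):
1. the yellow and the green rack hang still on the spare hook, let go (x of rack_yellow in the frame of hook_spare between -0.09 and -0.033 m and y of rack_yellow in the frame of hook_spare between -0.012 and 0.012 m and z of rack_yellow in the frame of hook_spare between 0.081 and 0.092 m and angle between each of rack_yellow, rack_green's own z axis and vertical below 0.15 rad and linear speed of each of rack_yellow, rack_green below 0.05 m/s and contact force between each of rack_yellow, rack_green and the fingers below 0.1 N and x of rack_green in the frame of hook_spare between -0.09 and -0.033 m and y of rack_green in the frame of hook_spare between -0.012 and 0.012 m and z of rack_green in the frame of hook_spare between 0.081 and 0.092 m), for 0.2 s.
2. the blue rack is in the well and pressed on the carriage's bottom stop with at least 8 N (x of rack_blue in the frame of loader_well between -0.006 and 0.006 m and y of rack_blue in the frame of loader_well between -0.006 and 0.006 m and z of rack_blue in the frame of loader_well below -0.0405 m and angle between rack_blue's own z axis and vertical below 0.08 rad and value of joint carriage above 0.0205 m and contact force between rack_blue and loader above 8 N), for 0.2 s.
At the end, for the whole second after the job is handed in: Blue rack upright in the well (6 mm, 0.08 rad), underside 40.5 mm or more below the mouth, carriage within 1.5 mm of its stop; yellow and green hang on the spare hook between collar and tip (sideways 12 mm, height 5 mm, 0.15 rad); all still and released (all of step 1 and x of rack_blue in the frame of loader_well between -0.006 and 0.006 m and y of rack_blue in the frame of loader_well between -0.006 and 0.006 m and z of rack_blue in the frame of loader_well below -0.0405 m and angle between rack_blue's own z axis and vertical below 0.08 rad and value of joint carriage above 0.0205 m and linear speed of rack_blue below 0.03 m/s and contact force between rack_blue and the fingers below 0.1 N); the robot touches nothing.
It fails at once if a hook is loaded with more than 25 N (contact force between any of hook_full, hook_spare and anything else above 25 N).
It fails at once if the loader is loaded with more than 25 N (contact force between loader and anything else above 25 N).
It fails at once if a rack is tipped by more than 0.6 rad (angle between any of rack_blue, rack_yellow, rack_green's own z axis and vertical above 0.6 rad).
It fails at once if the flask, jar or dish is moved by more than 15 mm (distance of any of flask, jar, dish from where it was at the start of the episode above 0.015 m).
It also fails if it takes over 72 s, if anything falls off the work surface, if the arm or the gripper's body presses on something with over 40 N, if the wrist force passes 120 N, or if a joint passes its speed limit or range.

## Working session

There is one attempt and no reset: what is moved stays moved. The work goes in short steps, Python scripts to look and compute and a tool call to move; the robot and the scene stay as the last step left them, time stands still between calls to the robot, and variables do not carry over. Pictures are saved under pics/ and viewed, and the job is handed in when it is done.

Besides the shell and the picture viewer there is one more tool, called after "Request:" as name([rows], argument=value, ...), one row to a line, values as JSON. play_rows: Moves the arm, as the interface text tells. Its arguments: {"type":"object","properties":{"commands":{"type":"array"},"claw":{"type":"number"},"force":{"type":"number"}},"required":["commands"]}

```bash
mkdir -p pics
cat > h.py <<'E'
import numpy as np,cv2
from station import sensors,read_camera,bot
from scipy.spatial.transform import Rotation as R
def cam(n):
    o=sensors.get_obs(); c=read_camera(n)
    c['K']=np.array([[c['fx'],0,c['cx']],[0,c['fy'],c['cy']],[0,0,1]]);c['D']=np.array(c['distortion'])
    if n=='wrist':
        w,x,y,z=o['tool_rot'];T=np.eye(4);T[:3,:3]=R.from_quat([x,y,z,w]).as_matrix();T[:3,3]=o['eef_pos']
        T=T@np.array(c['T_tool_cam']);c['R']=T[:3,:3];c['o']=T[:3,3]
    else:
        M=cv2.Rodrigues(np.array(c['rvec'],float))[0];c['R']=M.T;c['o']=-M.T@np.array(c['tvec'],float).ravel()
    return c
def rays(c,uv):
    p=cv2.undistortPoints(np.array(uv,float).reshape(-1,1,2),c['K'],c['D']).reshape(-1,2)
    return np.c_[p,np.ones(len(p))]@c['R'].T
def onplane(c,uv,z):
    d=rays(c,uv);return c['o']+d*((z-c['o'][2])/d[:,2])[:,None]
def pts(c):
    v,u=np.nonzero(c['depth']>0);d=rays(c,np.c_[u,v])
    return u,v,c['o']+d*c['depth'][v,u][:,None]
def cloud(c):
    P=np.full((480,640,3),np.nan);u,v,p=pts(c);P[v,u]=p;return P
E
python3 - <<'E'
from h import *
o=sensors.get_obs()
for k in o: print(k,np.round(o[k],3))
for n in('scene','side','wrist'):
    c=cam(n);cv2.imwrite(f'pics/{n}0.png',c['frame']);print(n,c['o'].round(3),c['R'][:,2].round(2),(c['depth']>0).mean())
    np.save(f'{n}0.npy',cloud(c))
E
```

```text
t 0.0
q [-1.41   0.478  0.022  1.556 -0.012  1.109 -0.083]
joint_vel [ 0.    -0.001 -0.001 -0.001  0.001  0.001  0.   ]
joint_torque [ 1.0000e-03 -5.9645e+01  1.6080e+00 -2.8120e+01  1.3000e-02  9.0000e-03
  0.0000e+00]
eef_pos [0.179 0.651 0.404]
tool_rot [-0.     0.134  0.991 -0.001]
contact_force [-0.021 -0.023  0.23 ]
torque [ 0.019 -0.001  0.039]
gripper_width 1.004
scene [ 1.237 -0.131  0.603] [-0.83  0.19 -0.53] 0.9960188802083333
side [ 0.355 -0.89   0.836] [ 0.15  0.79 -0.6 ] 0.9960221354166666
wrist [0.112 0.668 0.373] [ 0.26 -0.07 -0.96] 0.9961100260416667
```

View pics/scene0.png

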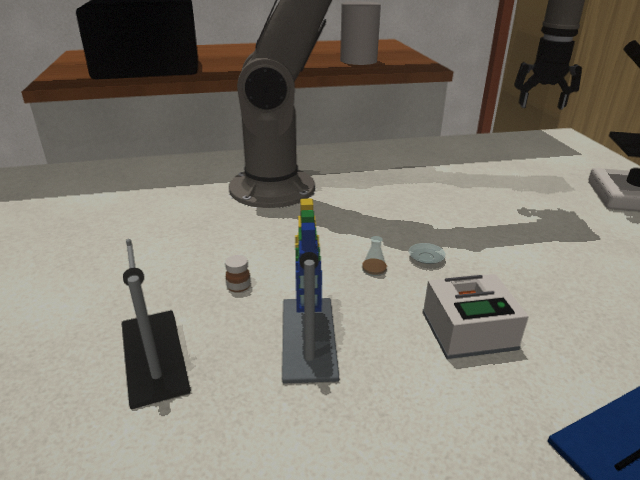

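View pics/side0.png

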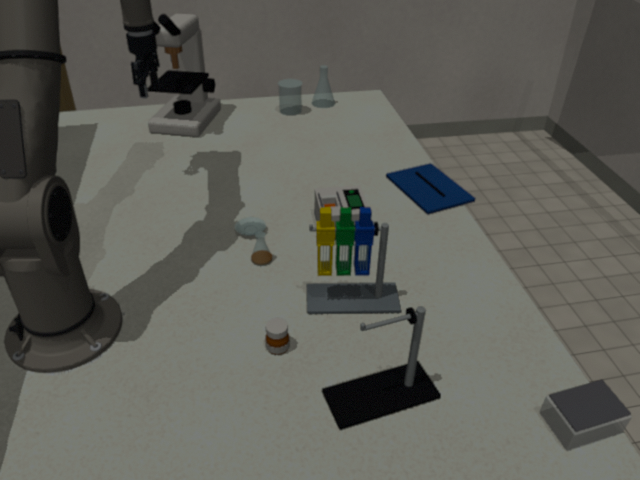

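View pics/wrist0.png

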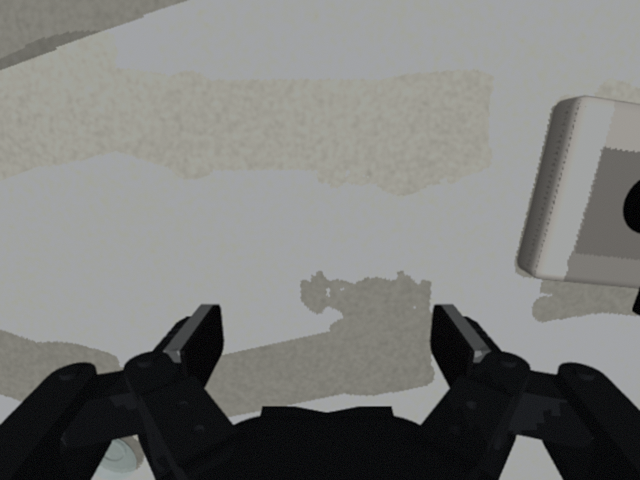

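The scene view (dark post at ~(310,310)) shows yellow at the tip, then green, then blue on the grey-base hook. The black-base hook is at (140,320), the loader at (475,310), the flask at (375,255), the dish at (427,255) and the jar at (237,273). The side view agrees: yellow (326,240), green (345,240), blue (364,240). Next I measure them.

Run:
```python
from h import *
for n in('scene','side'):
    P=np.load(f'{n}0.npy');f=cv2.imread(f'pics/{n}0.png');hsv=cv2.cvtColor(f,cv2.COLOR_BGR2HSV)
    z=P[...,2];x=P[...,0];y=P[...,1]
    ok=(x>0.3)&(x<1.1)&(abs(y)<.5)
    t=ok&(abs(z)<.01);print(n,'table z',np.nanmedian(z[ok&(abs(z)<.03)]))
    for nm,lo,hi in(('yellow',(20,120,60),(33,255,255)),('green',(45,120,30),(75,255,255)),('blue',(105,150,30),(128,255,255))):
        m=(cv2.inRange(hsv,lo,hi)>0)&ok&(z>.18)
        q=P[m];g=q[q[:,2]>.215]
        print(nm,m.sum(),'ztop',np.percentile(q[:,2],[1,98]).round(4),'grip min/max',np.percentile(g,3,axis=0).round(4),np.percentile(g,97,axis=0).round(4))
        top=q[q[:,2]>np.percentile(q[:,2],98)-.004];print('   top',top.mean(0).round(4),top.min(0).round(4),top.max(0).round(4),len(top))
    # dark base
    for nm,m in(('base',ok&(abs(z-.012)<.0045)&(hsv[...,2]<110)),('loader top',ok&(abs(z-.075)<.006)&(x>.5)&(y>.0))):
        nl,lab,st,ce=cv2.connectedComponentsWithStats(m.astype(np.uint8))
        for i in range(1,nl):
            if st[i,4]<150: continue
            q=P[lab==i][:,:2].astype(np.float32);r=cv2.minAreaRect(q)
            print(nm,st[i,4],ce[i].round(),'rect',np.round(r[0],4),np.round(r[1],4),round(r[2],2),np.nanmedian(P[lab==i][:,2]).round(4))
            print(cv2.boxPoints(r).round(3).tolist())
```

```text
scene table z -0.0002006406384307824
yellow 170 ztop [0.1977 0.2365] grip min/max [ 0.5361 -0.0134  0.2268] [0.5559 0.0049 0.2365]
   top [ 0.5472 -0.0042  0.2352] [ 0.534  -0.0134  0.2325] [0.5573 0.0073 0.2367] 92
green 158 ztop [0.199  0.2367] grip min/max [ 0.5721 -0.0198  0.2267] [ 0.595  -0.0013  0.2367]
   top [ 0.5845 -0.0095  0.2354] [ 0.5706 -0.0202  0.2329] [5.950e-01 1.000e-04 2.371e-01] 96
blue 170 ztop [0.1988 0.2368] grip min/max [ 0.6119 -0.0242  0.2183] [ 0.6314 -0.0075  0.2368]
   top [ 0.6226 -0.0159  0.2354] [ 0.6106 -0.0251  0.2331] [ 0.6332 -0.0063  0.2369] 98
base 3414 [309. 344.] rect [ 0.6076 -0.0132] [0.0885 0.2012] 80.95 0.0112
[[0.5009999871253967, -0.04100000113248825], [0.699999988079071, -0.0729999989271164], [0.7139999866485596, 0.014999999664723873], [0.5149999856948853, 0.04600000008940697]]
base 445 [468. 343.] rect [0.6744 0.2397] [0.1789 0.0883] 44.64 0.0114
[[0.5799999833106995, 0.20800000429153442], [0.6420000195503235, 0.14499999582767487], [0.7689999938011169, 0.2709999978542328], [0.7070000171661377, 0.33399999141693115]]
base 4107 [154. 360.
[... 1827 characters left out ...]
73] [0.2013 0.0924] 9.25 0.0119
[[0.48899999260902405, -0.24400000274181366], [0.5040000081062317, -0.33500000834465027], [0.703000009059906, -0.3019999861717224], [0.6880000233650208, -0.210999995470047]]
base 221 [564. 433.] rect [ 0.8831 -0.4198] [0.0522 0.106 ] 43.22 0.0118
[[0.828000009059906, -0.39899998903274536], [0.8999999761581421, -0.47600001096725464], [0.9380000233650208, -0.4410000145435333], [0.8659999966621399, -0.3630000054836273]]
loader top 978 [342. 198.] rect [0.6418 0.2716] [0.1393 0.122 ] 87.26 0.0765
[[0.578000009059906, 0.20499999821186066], [0.6990000009536743, 0.19900000095367432], [0.7059999704360962, 0.33799999952316284], [0.5839999914169312, 0.3440000116825104]]
```

Request:
play_rows([
  [-0.036,-0.018,0,-0.46],
  [-0.036,-0.018,0,-0.46],
  [-0.036,-0.018,0,-0.46],
  [-0.036,-0.018,0,-0.46],
  [-0.036,-0.018,0,-0.46],
  [-0.036,-0.018,0,-0.46],
  [-0.036,-0.018,0,-0.46],
  [-0.036,-0.018,0,-0.46],
  [-0.036,-0.018,0,-0.46],
  [-0.036,-0.018,0,-0.46],
  [-0.036,-0.018,0,-0.46],
  [-0.036,-0.018,0,-0.46],
  [-0.036,-0.018,0,-0.46],
  [-0.036,-0.018,0,-0.46],
  [0,0,0,0],
  [0,0,0,0],
  [0,0,0,0],
])

```text
t: 1.85
eef_pos: [0.6162, 0.2977, 0.4043]
tool_rot: [-0.001, 0.077, 0.997, 0.0]
contact_force: [0.1, 0.8, -0.1]
gripper_width: 1.0
```

Run:
```python
from h import *
o=sensors.get_obs();print(o['t'],o['eef_pos'],np.abs(o['joint_vel']).max())
c=cam('wrist');cv2.imwrite('pics/wrist1.png',c['frame']);P=cloud(c);np.save('wrist1.npy',P)
z=P[...,2]
m=(abs(z-.075)<.005)
nl,lab,st,ce=cv2.connectedComponentsWithStats(m.astype(np.uint8))
for i in range(1,nl):
    if st[i,4]<1000: continue
    q=P[lab==i][:,:2].astype(np.float32);r=cv2.minAreaRect(q)
    print(st[i],'rect',np.round(r[0],4),np.round(r[1],4),round(r[2],2),np.nanmedian(P[lab==i][:,2]).round(4),cv2.boxPoints(r).round(3).tolist())
```

```text
1.85 [0.61618027 0.29767896 0.40426237] 0.014335059385635814
[  217   190   161   142 16393] rect [0.643  0.2698] [0.1308 0.1209] 87.54 0.0751 [[0.5799999833106995, 0.2070000022649765], [0.7009999752044678, 0.20200000703334808], [0.7059999704360962, 0.3330000042915344], [0.5849999785423279, 0.33799999952316284]]
```

View pics/wrist1.png

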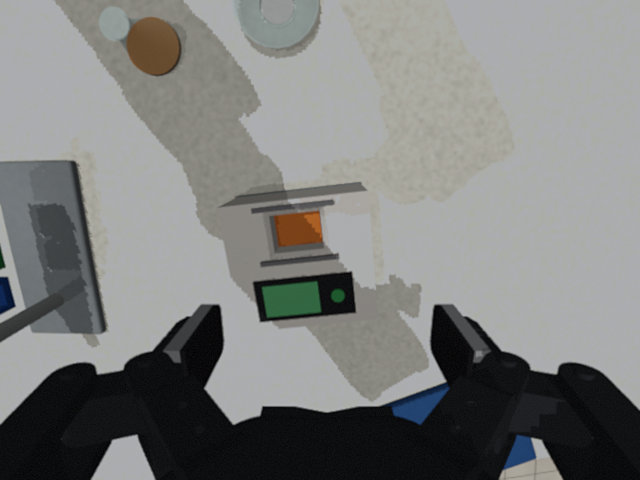

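Run:
```python
from h import *
P=np.load('wrist1.npy');f=cv2.imread('pics/wrist1.png');z=P[...,2]
th=np.deg2rad(-2.42);c0=np.array([.643,.2698])
dx=P[...,0]-c0[0];dy=P[...,1]-c0[1]
lx=dx*np.cos(th)+dy*np.sin(th);ly=-dx*np.sin(th)+dy*np.cos(th)
box=(abs(lx)<.058)&(abs(ly)<.063)
hsv=cv2.cvtColor(f,cv2.COLOR_BGR2HSV)
m=box&(z<.070)&(lx<.01)
print('well lx',np.percentile(lx[m],[1,5,95,99]),'ly',np.percentile(ly[m],[1,5,95,99]),np.percentile(z[m],[2,20,50]))
og=box&(hsv[...,1]>150)&(hsv[...,0]<20)
print('orange z',np.percentile(z[og],[5,50,95]),np.percentile(lx[og],[1,99]),np.percentile(ly[og],[1,99]))
for v in (204,207,210,260,263): print(v,[ (round(float(lx[v,u]),4),round(float(z[v,u]),4)) for u in range(256,340,12)])
# profile columns
u=297
for v in range(190,272,3): print(v,f[v,u],lx[v,u].round(4),ly[v,u].round(4),z[v,u].round(4))
v=232
print([(u,int(f[v,u].mean()),ly[v,u].round(4),z[v,u].round(4)) for u in range(255,345,3)])
```

```text
well lx [-0.04425543 -0.04287228 -0.01277308 -0.0125343 ] ly [-0.02208544 -0.02190111  0.01957494  0.02120166] [0.04863944 0.05256414 0.05333347]
orange z [0.05204021 0.05321778 0.05445422] [-0.04370552 -0.01516863] [-0.01973112  0.02069191]
204 [(-0.0592, 0.074), (-0.058, 0.0739), (-0.0569, 0.0743), (-0.056, 0.0766), (-0.0551, 0.0778), (-0.054, 0.0785), (-0.0531, 0.0796)]
207 [(-0.0568, 0.0754), (-0.0561, 0.0791), (-0.055, 0.0793), (-0.0539, 0.0794), (-0.0528, 0.0793), (-0.051, 0.0752), (-0.0501, 0.0766)]
210 [(-0.0548, 0.0796), (-0.0537, 0.0797), (-0.0526, 0.0797), (-0.0506, 0.074), (-0.0492, 0.073), (-0.0477, 0.0704), (-0.0473, 0.0752)]
260 [(-0.0099, 0.0751), (-0.0089, 0.0759), (-0.0081, 0.077), (-0.0076, 0.0794), (-0.0065, 0.0796), (-0.0053, 0.0796), (-0.004, 0.0792)]
263 [(-0.0067, 0.0735), (-0.0072, 0.0791), (-0.0062, 0.0797), (-0.0049, 0.0794), (-0.002, 0.074), (-0.0005, 0.073), (nan, nan)]
190 [93 93 91] -0.0605 0.0001 0.0089
193 [ 97 101 103] -0.0601 0.002 0.0334
196 [ 96 101 103] -0.0602 0.004 0.059
199 [172 170 169] -0.0595 0.0052 0.0747
202 [163 162 161] -0.0571 0.0049 0
[... 1774 characters left out ...]
(0.0046), np.float64(0.0536)), (306, 71, np.float64(0.0074), np.float64(0.054)), (309, 70, np.float64(0.0101), np.float64(0.0529)), (312, 70, np.float64(0.0129), np.float64(0.0523)), (315, 74, np.float64(0.0157), np.float64(0.0529)), (318, 92, np.float64(0.0185), np.float64(0.0528)), (321, 107, np.float64(0.0213), np.float64(0.0529)), (324, 163, np.float64(0.0247), np.float64(0.0725)), (327, 166, np.float64(0.0273), np.float64(0.0751)), (330, 172, np.float64(0.0299), np.float64(0.0752)), (333, 173, np.float64(0.0325), np.float64(0.0745)), (336, 172, np.float64(0.0351), np.float64(0.0745)), (339, 173, np.float64(0.0377), np.float64(0.0732)), (342, 172, np.float64(0.0403), np.float64(0.0751))]
```

The wrist view shows the orange carriage in the well at (298,230), the panel at (305,297), and the flask and dish at the top. The well centre comes out near (0.613, 0.271), yaw -2.4°, with the carriage top about 22 mm below the mouth. Next I look at the hooks.

Request:
play_rows([
  [0,0,-0.023,0],
  [0,0,-0.023,0],
  [-0.0015,-0.039,0,0],
  [-0.0015,-0.039,0,0],
  [-0.0015,-0.039,0,0],
  [-0.0015,-0.039,0,0],
  [-0.0015,-0.039,0,0],
  [-0.0015,-0.039,0,0],
  [-0.0015,-0.039,0,0],
  [-0.0015,-0.039,0,0],
  [0,0,0,0],
  [0,0,0,0],
  [0,0,0,0],
])

```text
t: 3.2
eef_pos: [0.5803, -0.0114, 0.4507]
tool_rot: [-0.0, 0.077, 0.997, 0.001]
contact_force: [-0.0, -0.4, 0.5]
gripper_width: 1.004
```

Run:
```python
from h import *
o=sensors.get_obs();print(o['t'],o['eef_pos'],np.abs(o['joint_vel']).max())
c=cam('wrist');cv2.imwrite('pics/wrist2.png',c['frame']);P=cloud(c);np.save('wrist2.npy',P)
f=c['frame'];hsv=cv2.cvtColor(f,cv2.COLOR_BGR2HSV);z=P[...,2]
print('table',np.nanmedian(z[abs(z)<.01]))
for nm,lo,hi in(('yellow',(18,120,60),(34,255,255)),('green',(45,120,30),(75,255,255)),('blue',(105,150,30),(128,255,255))):
    m=(cv2.inRange(hsv,lo,hi)>0)&(abs(z-.236)<.004)
    q=P[m];r=cv2.minAreaRect(q[:,:2].astype(np.float32));print(nm,m.sum(),np.median(q[:,2]),'rect',np.round(r[0],4),np.round(r[1],4),round(r[2],1),'mean',q.mean(0).round(4))
```

```text
3.2 [ 0.58027574 -0.01139491  0.45072436] 0.007084408727008966
table -0.00018446373887387457
yellow 1538 0.23588854211577198 rect [ 0.5439 -0.004 ] [0.0197 0.0223] 81.9 mean [ 0.5434 -0.0038  0.2358]
green 1286 0.23589695932803567 rect [ 0.5817 -0.0098] [0.0198 0.0216] 81.8 mean [ 0.5809 -0.0097  0.2358]
blue 1089 0.23579358778494508 rect [ 0.6196 -0.0158] [0.0201 0.0218] 80.7 mean [ 0.6183 -0.0156  0.2357]
```

View pics/wrist2.png

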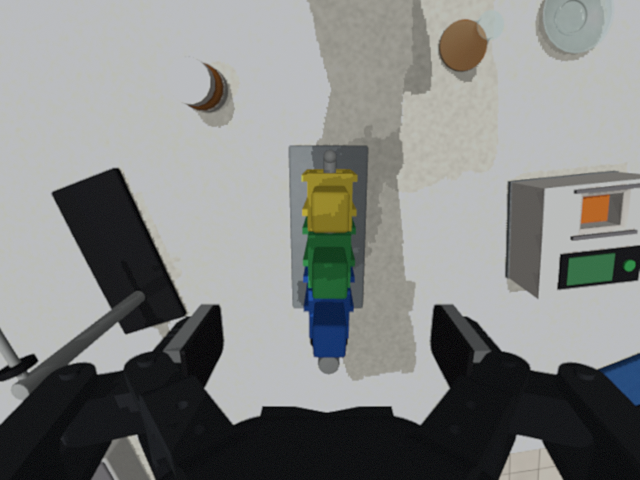

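The wrist view shows the rack grips at (328,205) yellow, (328,265) green and (328,325) blue, with the tool yaw already aligned. The black-base hook is at left. I'll take a quick look over the spare hook.

Request:
play_rows([
  [-0.002,-0.026,0,-1.82],
  [-0.002,-0.026,0,-1.82],
  [-0.002,-0.026,0,-1.82],
  [-0.002,-0.026,0,-1.82],
  [-0.002,-0.026,0,-1.82],
  [-0.002,-0.026,0,-1.82],
  [-0.002,-0.026,0,-1.82],
  [-0.002,-0.026,0,-1.82],
  [-0.002,-0.026,0,-1.82],
  [-0.002,-0.026,0,-1.82],
  [0,0,0,0],
  [0,0,0,0],
  [0,0,0,0],
])

```text
t: 4.55
eef_pos: [0.5975, -0.2706, 0.4504]
tool_rot: [-0.0, -0.082, 0.997, 0.001]
contact_force: [0.9, -0.6, -0.1]
gripper_width: 0.997
```

Run:
```python
from h import *
o=sensors.get_obs();print(o['t'],o['eef_pos'],o['tool_rot'],np.abs(o['joint_vel']).max())
c=cam('wrist');cv2.imwrite('pics/wrist3.png',c['frame']);P=cloud(c);np.save('wrist3.npy',P)
z=P[...,2];x=P[...,0];y=P[...,1]
reg=(x>.5)&(x<.7)&(y<-.2)&(y>-.34)
m=reg&(z>.188)&(z<.21);q=P[m]
print(m.sum(),q.min(0),q.max(0))
# bins along x: 
d0=np.array([np.cos(np.deg2rad(9.4)),np.sin(np.deg2rad(9.4))]);n0=np.array([-d0[1],d0[0]])
s=q[:,:2]@d0;t=q[:,:2]@n0
for a in np.arange(s.min(),s.max(),.006):
    k=(s>=a)&(s<a+.006)
    if k.sum()>3: print(round(a+.003,4),k.sum(),'t',t[k].min().round(4),t[k].max().round(4),np.median(t[k]).round(4),'zmax',q[k,2].max().round(4))
m=reg&(abs(z-.012)<.004)&(c['frame'].mean(2)<60)
r=cv2.minAreaRect(P[m][:,:2].astype(np.float32));print(m.sum(),r)
```

```text
4.55 [ 0.59746209 -0.27056074  0.45040489] [-5.63599691e-05 -8.18311006e-02  9.96646005e-01  6.39063189e-04] 0.006469513187313443
2526 [ 0.54505526 -0.28539486  0.18802897] [ 0.65859872 -0.25348323  0.20516501]
0.4947 119 t -0.3713 -0.3638 -0.3675 zmax 0.2032
0.5007 105 t -0.3709 -0.3637 -0.3675 zmax 0.2017
0.5067 110 t -0.3709 -0.3637 -0.3673 zmax 0.1954
0.5127 109 t -0.3709 -0.3637 -0.367 zmax 0.1953
0.5187 107 t -0.371 -0.3637 -0.367 zmax 0.1957
0.5247 105 t -0.371 -0.3637 -0.367 zmax 0.1953
0.5307 106 t -0.3711 -0.3637 -0.3673 zmax 0.1952
0.5367 105 t -0.3711 -0.3637 -0.367 zmax 0.1956
0.5427 100 t -0.3712 -0.3637 -0.3674 zmax 0.195
0.5487 97 t -0.3705 -0.3637 -0.3671 zmax 0.1952
0.5547 90 t -0.3705 -0.3637 -0.3671 zmax 0.1951
0.5607 89 t -0.3706 -0.3637 -0.3671 zmax 0.195
0.5667 90 t -0.3706 -0.3637 -0.3671 zmax 0.195
0.5727 86 t -0.3707 -0.3636 -0.3671 zmax 0.1948
0.5787 439 t -0.3807 -0.3537 -0.3671 zmax 0.2052
0.5847 216 t -0.3805 -0.3538 -0.3671 zmax 0.2047
0.5907 98 t -0.3721 -0.3622 -0.3671 zmax 0.2008
0.5967 218 t -0.375 -0.3592 -0.3671 zmax 0.2009
0.6027 127 t -0.3749 -0.3594 -0.3671 zmax 0.2015
0.6087 10 t -0.37 -0.3643 -0.3672 zmax 0.1996
10748 ((0.5970169901847839, -0.272966593503952), (0.19571465253829956, 0.08745557814836502), 9.661076545715332)
```

View pics/wrist3.png

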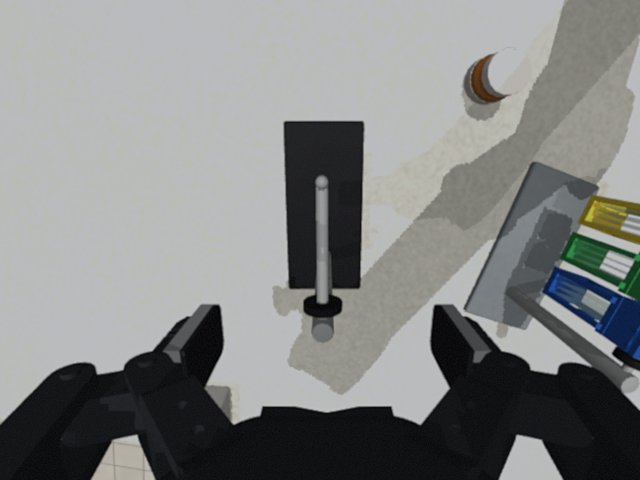

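Spare hook seen from above: tip at (321,182), rod along column 322, collar at (322,306), post at (322,330). The rod yaw is 9.4° and the post is at (0.652, -0.264). I go back to above yellow.

Request:
play_rows([
  [0.0054,0.0267,0,1.83],
  [0.0054,0.0267,0,1.83],
  [0.0054,0.0267,0,1.83],
  [0.0054,0.0267,0,1.83],
  [0.0054,0.0267,0,1.83],
  [0.0054,0.0267,0,1.83],
  [0.0054,0.0267,0,1.83],
  [0.0054,0.0267,0,1.83],
  [0.0054,0.0267,0,1.83],
  [0.0054,0.0267,0,1.83],
  [0,0,0,0],
  [0,0,0,0],
  [0,0,0,0],
])

```text
t: 5.9
eef_pos: [0.5382, -0.0084, 0.4508]
tool_rot: [0.0, 0.079, 0.997, -0.0]
contact_force: [0.3, -0.8, 0.0]
gripper_width: 0.998
```

```bash
cat >> h.py <<'E'
def st(tx=None,ty=None,yaw=None):
    o=sensors.get_obs();w,x,y,z=o['tool_rot'];M=R.from_quat([x,y,z,w]).as_matrix()
    ang=np.degrees(np.arctan2(M[1,0],M[0,0]))%360
    print('t',round(o['t'],2),'p',np.round(o['eef_pos'],4),'xang',ang.round(2),'zaxis',M[:,2].round(4),'F',np.round(o['contact_force'],2),'T',np.round(o['torque'],2),'w',np.round(o['gripper_width'],3),'v',np.abs(o['joint_vel']).max().round(3))
    if tx is not None:
        d=np.array([tx,ty,o['eef_pos'][2]])-o['eef_pos'];print('tool delta',(M.T@d).round(4))
    if yaw is not None: print('turn',round(ang-(180+yaw),2))
    return o
E
python3 -c "
from h import *
st(.5439,-.004,-8.9)"
```

```text
t 5.9 p [ 0.5382 -0.0084  0.4508] xang 170.92 zaxis [ 2.e-04 -4.e-04 -1.e+00] F [ 0.33 -0.81  0.02] T [-0.08  0.    0.01] w 0.998 v 0.014
tool delta [-0.005   0.0052 -0.    ]
turn -0.18
```

Request:
play_rows([
  [-0.005,0.0052,0,-0.18],
  [0,0,0.015,0],
  [0,0,0.015,0],
  [0,0,0.015,0],
  [0,0,0.015,0],
  [0,0,0.007,0],
  [0,0,0.005,0],
  [0,0,0,0],
  [0,0,0,0],
], claw=0.05, force=20)

```text
t: 6.8
eef_pos: [0.5444, -0.0036, 0.3792]
tool_rot: [0.0, 0.078, 0.997, 0.0]
contact_force: [-1.1, -0.1, -0.7]
gripper_width: 0.587
```

Run:
```python
from h import *
st(.5439,-.004,-8.9)
for n in('wrist','side'):
    c=cam(n);f=c['frame']
    if n=='side': f=cv2.resize(f[140:300,240:440],None,fx=4,fy=3.75)
    cv2.imwrite(f'pics/{n}4.png',f)
```

```text
t 6.8 p [ 0.5444 -0.0036  0.3792] xang 171.1 zaxis [ 8.e-04  1.e-04 -1.e+00] F [-1.15 -0.09 -0.73] T [-0.03 -0.02  0.03] w 0.587 v 0.007
tool delta [ 0.0004 -0.0005 -0.    ]
turn 0.0
```

View pics/wrist4.png

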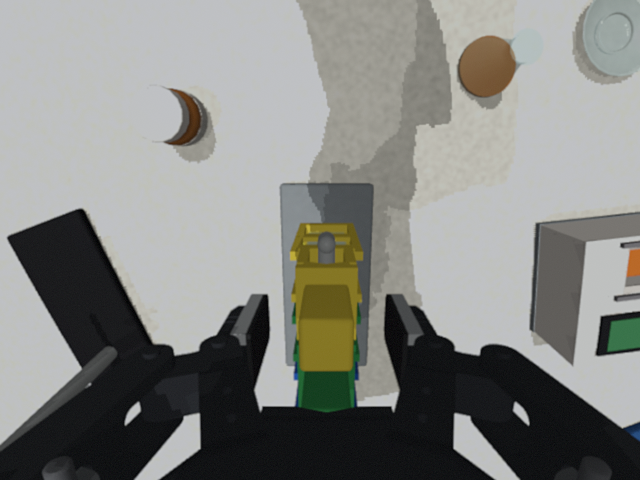

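View pics/side4.png

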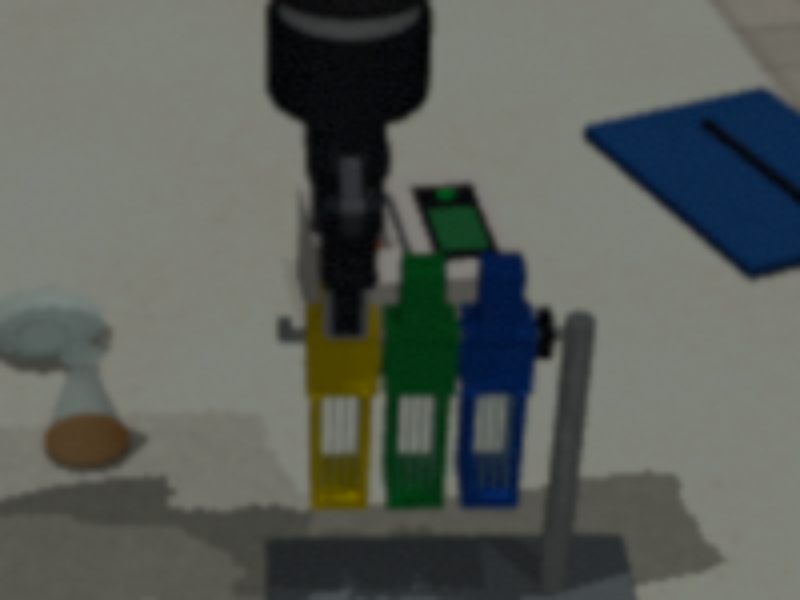

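The yellow block (columns 302–355) is centred between the pads (268 and 387). The side view shows the fingers over yellow only, at (345,300). I close gently.

Request:
play_rows([
  [0,0,0,0],
  [0,0,0,0],
  [0,0,0,0],
  [0,0,0,0],
  [0,0,0,0],
  [0,0,0,0],
], claw=0.0, force=20)

```text
t: 7.5
eef_pos: [0.5442, -0.0036, 0.379]
tool_rot: [0.0, 0.077, 0.997, -0.0]
contact_force: [-0.9, -0.9, 4.4]
gripper_width: 0.229
```

```bash
python3 -c "
from h import *
st(.5439,-.004,-8.9)"
```

```text
t 7.5 p [ 0.5442 -0.0036  0.379 ] xang 171.11 zaxis [ 4.e-04 -1.e-04 -1.e+00] F [-0.91 -0.89  4.36] T [-0.22  0.31 -0.01] w 0.229 v 0.002
tool delta [ 0.0002 -0.0004 -0.    ]
turn 0.01
```

Request:
play_rows([
  [0,0,0,0],
  [0,0,-0.002,0],
  [0,0,-0.003,0],
  [0,0,-0.004,0],
  [0,0,-0.004,0],
  [0,0,0,0],
  [0,0,0,0],
  [0,0,0,0],
], force=40)

```text
t: 8.3
eef_pos: [0.544, -0.0034, 0.3915]
tool_rot: [-0.0, 0.077, 0.997, -0.0]
contact_force: [-0.2, 0.5, -2.2]
gripper_width: 0.226
```

Run:
```python
from h import *
st(.5439,-.004,-8.9)
for n in('side',):
    c=cam(n);f=c['frame']
    f=cv2.resize(f[140:300,240:440],None,fx=4,fy=3.75)
    cv2.imwrite(f'pics/{n}5.png',f)
```

```text
t 8.3 p [ 0.544  -0.0034  0.3915] xang 171.12 zaxis [-3.e-04  0.e+00 -1.e+00] F [-0.23  0.53 -2.21] T [ 0.   -0.04  0.05] w 0.226 v 0.002
tool delta [ 0.     -0.0006  0.    ]
turn 0.02
```

View pics/side5.png

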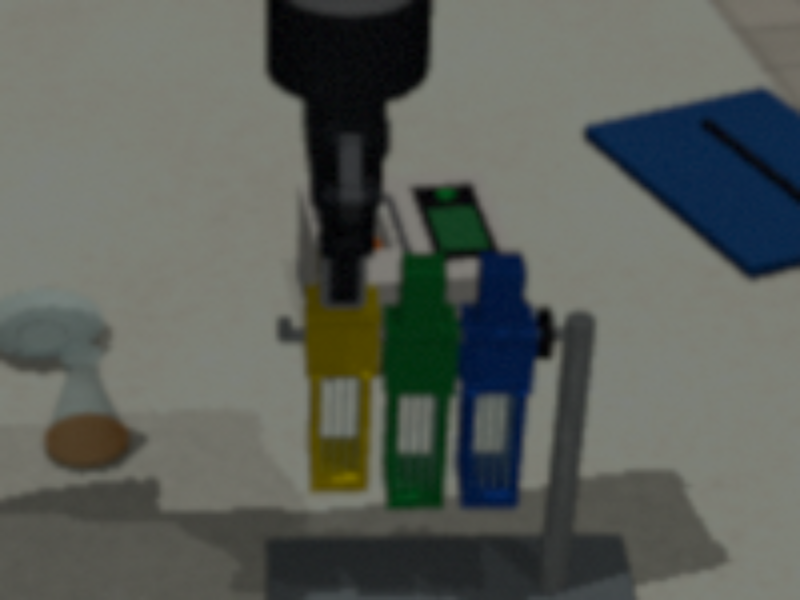

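Yellow is lifted about 12.5 mm and upright, clear of green (the gap at column 382). I slide it out over the tip.

Request:
play_rows([
  [0.005,0,0,0],
  [0.01,0,0,0],
  [0.01,0,0,0],
  [0.01,0,0,0],
  [0.01,0,0,0],
  [0.01,0,0,0],
  [0.01,0,0,0],
  [0.01,0,0,0],
  [0.005,0,0,0],
  [0,0,0,0],
  [0,0,0,0],
])

```text
t: 9.45
eef_pos: [0.4653, 0.0089, 0.3919]
tool_rot: [0.0, 0.077, 0.997, 0.0]
contact_force: [0.4, 0.1, -1.5]
gripper_width: 0.222
```

Run:
```python
from h import *
# spare approach: rack centre 45 mm outside tip: s=.4957-.045
d0=np.array([np.cos(np.deg2rad(9.4)),np.sin(np.deg2rad(9.4))]);n0=np.array([-d0[1],d0[0]])
p=.4507*d0-.3672*n0;print(p, .5615*d0-.3672*n0)
st(p[0],p[1],9.4)
```

```text
[ 0.50462137 -0.28865829] [ 0.61393356 -0.27056177]
t 9.45 p [0.4653 0.0089 0.3919] xang 171.12 zaxis [ 7.e-04  1.e-04 -1.e+00] F [ 0.42  0.06 -1.52] T [-0.02 -0.05 -0.03] w 0.222 v 0.008
tool delta [-0.0848 -0.2879 -0.    ]
turn -18.28
```

Request:
play_rows([
  [-0.0033,-0.0248,0,-1.52],
  [-0.0033,-0.0248,0,-1.52],
  [-0.0033,-0.0248,0,-1.52],
  [-0.0033,-0.0248,0,-1.52],
  [-0.0033,-0.0248,0,-1.52],
  [-0.0033,-0.0248,0,-1.52],
  [-0.0033,-0.0248,0,-1.52],
  [-0.0033,-0.0248,0,-1.52],
  [-0.0033,-0.0248,0,-1.52],
  [-0.0033,-0.0248,0,-1.52],
  [-0.0033,-0.0248,0,-1.52],
  [-0.0033,-0.0248,0,-1.52],
  [0,0,0,0],
  [0,0,0,0],
  [0,0,0,0],
])

```text
t: 10.95
eef_pos: [0.502, -0.287, 0.3914]
tool_rot: [-0.0, -0.082, 0.997, 0.0]
contact_force: [-0.5, 0.4, -1.9]
gripper_width: 0.227
```

```bash
cat >> h.py <<'E'
def spare(s):
    d0=np.array([np.cos(np.deg2rad(9.4)),np.sin(np.deg2rad(9.4))]);n0=np.array([-d0[1],d0[0]])
    p=s*d0-.3672*n0
    o=st(p[0],p[1],9.4);print('s,t',np.round([o['eef_pos'][:2]@d0,o['eef_pos'][:2]@n0],4))
E
python3 - <<'E'
from h import *
spare(.4507)
c=cam('wrist');cv2.imwrite('pics/wrist6.png',c['frame'])
E
```

```text
t 10.95 p [ 0.502  -0.287   0.3914] xang 189.4 zaxis [-6.e-04  7.e-04 -1.e+00] F [-0.54  0.44 -1.91] T [-0.02 -0.07  0.02] w 0.227 v 0.009
tool delta [-0.0023 -0.0021 -0.    ]
turn 0.0
s,t [ 0.4484 -0.3651]
```

View pics/wrist6.png

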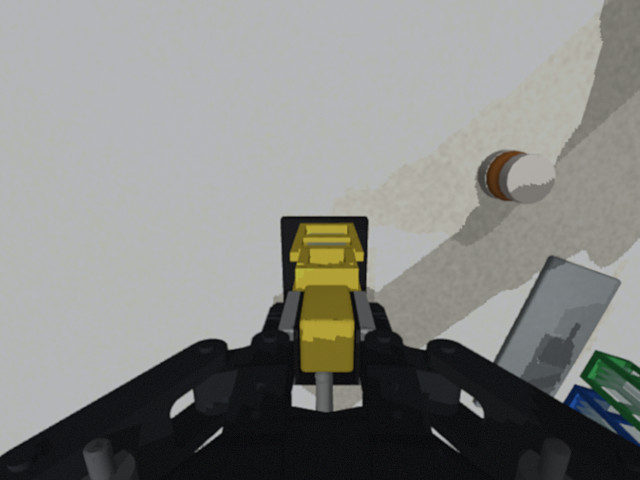

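The yellow rack is held squarely (block at (327,330)) and the rod is visible behind it at (323,395). I correct sideways by 2 mm, then slide over the tip.

Request:
play_rows([
  [0,-0.0021,-0.0005,0],
  [0,0,0,0],
  [-0.005,0,0,0],
  [-0.008,0,0,0],
  [-0.008,0,0,0],
  [-0.008,0,0,0],
  [-0.008,0,0,0],
  [-0.008,0,0,0],
  [-0.008,0,0,0],
  [-0.008,0,0,0],
  [-0.008,0,0,0],
  [-0.008,0,0,0],
  [-0.008,0,0,0],
  [-0.008,0,0,0],
  [-0.005,0,0,0],
  [0,0,0,0],
  [0,0,0,0],
])

```text
t: 12.7
eef_pos: [0.5987, -0.2741, 0.3921]
tool_rot: [-0.0, -0.082, 0.997, 0.0]
contact_force: [-0.2, 0.2, -1.2]
gripper_width: 0.223
```

Run:
```python
from h import *
spare(.562)
c=cam('wrist');cv2.imwrite('pics/wrist7.png',c['frame'])
```

```text
t 12.7 p [ 0.5987 -0.2741  0.3921] xang 189.35 zaxis [-5.e-04 -0.e+00 -1.e+00] F [-0.22  0.15 -1.19] T [-0.   -0.04  0.04] w 0.223 v 0.007
tool delta [-0.0161  0.001  -0.    ]
turn -0.05
s,t [ 0.5459 -0.3682]
```

View pics/wrist7.png

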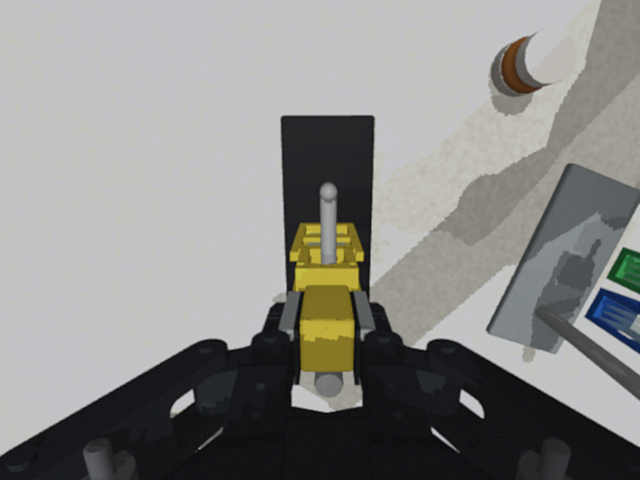

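The rack is on the rod (tip at (328,190), post at (328,383)) with no contact. I advance slowly to the collar.

Request:
play_rows([
  [0,0.001,0,0],
  [-0.0015,0,0,0],
  [-0.0015,0,0,0],
  [-0.0015,0,0,0],
  [-0.0015,0,0,0],
  [-0.0015,0,0,0],
  [-0.0015,0,0,0],
  [-0.0015,0,0,0],
  [-0.0015,0,0,0],
  [-0.001,0,0,0],
  [-0.001,0,0,0],
  [0,0,0,0],
  [0,0,0,0],
])

```text
t: 14.05
eef_pos: [0.6125, -0.2707, 0.3922]
tool_rot: [-0.0, -0.082, 0.997, 0.0]
contact_force: [-0.4, -0.4, -2.3]
gripper_width: 0.228
```

Request:
play_rows([
  [-0.0005,0,0,0],
  [-0.0005,0,0,0],
  [0,0,0,0],
])

```text
t: 14.35
eef_pos: [0.6135, -0.2704, 0.3922]
tool_rot: [0.0, -0.082, 0.997, 0.0]
contact_force: [0.5, 0.1, -1.5]
gripper_width: 0.228
```

Run:
```python
from h import *
spare(.562)
```

```text
t 14.35 p [ 0.6135 -0.2704  0.3922] xang 189.37 zaxis [ 0.e+00  1.e-04 -1.e+00] F [ 0.46  0.05 -1.49] T [-0.03 -0.08 -0.02] w 0.228 v 0.002
tool delta [-0.0009 -0.0002  0.    ]
turn -0.03
s,t [ 0.5611 -0.367 ]
```

Request:
play_rows([
  [-0.0005,0,0,0],
  [0,0,0,0],
])

```text
t: 14.55
eef_pos: [0.614, -0.2704, 0.3922]
tool_rot: [0.0, -0.082, 0.997, 0.0]
contact_force: [-0.8, -1.5, -1.4]
gripper_width: 0.228
```

Request:
play_rows([
  [-0.0005,0,0,0],
  [0,0,0,0],
])

```text
t: 14.75
eef_pos: [0.6144, -0.2704, 0.3922]
tool_rot: [-0.0, -0.082, 0.997, 0.0]
contact_force: [-1.2, -0.2, -1.3]
gripper_width: 0.229
```

Request:
play_rows([
  [-0.0005,0,0,0],
  [0,0,0,0],
])

```text
t: 14.95
eef_pos: [0.6146, -0.2704, 0.3921]
tool_rot: [-0.001, -0.081, 0.997, 0.0]
contact_force: [-2.6, -0.2, 0.7]
gripper_width: 0.227
```

Run:
```python
from h import *
spare(.562)
c=cam('side');cv2.imwrite('pics/side8.png',cv2.resize(c['frame'][240:440,300:460],None,fx=4,fy=3))
```

```text
t 14.95 p [ 0.6146 -0.2704  0.3921] xang 189.34 zaxis [-1.e-03  1.e-04 -1.e+00] F [-2.63 -0.24  0.65] T [-0.01  0.62  0.07] w 0.227 v 0.002
tool delta [ 0.0002 -0.      0.    ]
turn -0.06
s,t [ 0.5622 -0.3672]
```

View pics/side8.png

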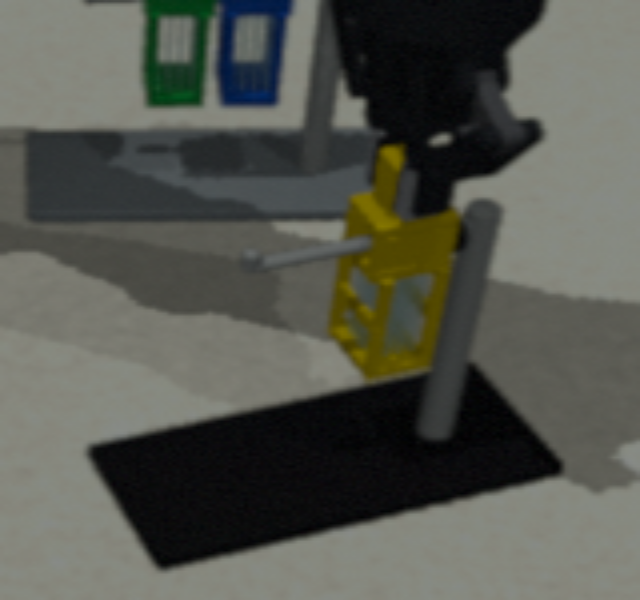

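Contact with the collar at 2.6 N, as expected. I back off 0.6 mm and lower slowly.

Request:
play_rows([
  [0.0006,0,0,0],
  [0,0,0.001,0],
  [0,0,0.001,0],
  [0,0,0.001,0],
  [0,0,0.001,0],
  [0,0,0.001,0],
  [0,0,0.001,0],
  [0,0,0.001,0],
  [0,0,0.001,0],
  [0,0,0.001,0],
  [0,0,0.0005,0],
  [0,0,0.0005,0],
  [0,0,0.0005,0],
  [0,0,0.0005,0],
  [0,0,0,0],
])

```text
t: 16.5
eef_pos: [0.6143, -0.2704, 0.3811]
tool_rot: [-0.0, -0.082, 0.997, 0.0]
contact_force: [-1.2, 0.1, -2.1]
gripper_width: 0.225
```

Run:
```python
from h import *
spare(.5615)
```

```text
t 16.5 p [ 0.6143 -0.2704  0.3811] xang 189.36 zaxis [-0.  0. -1.] F [-1.22  0.11 -2.05] T [-0.16  0.29  0.04] w 0.225 v 0.002
tool delta [ 0.0004 -0.0001  0.    ]
turn -0.04
s,t [ 0.5619 -0.3671]
```

Request:
play_rows([
  [0,0,0.0005,0],
  [0,0,0.0005,0],
  [0,0,0,0],
])

```text
t: 16.8
eef_pos: [0.6144, -0.2704, 0.3801]
tool_rot: [-0.0, -0.082, 0.997, 0.0]
contact_force: [-1.8, -0.4, -0.9]
gripper_width: 0.227
```

Request:
play_rows([
  [0,0,0.0005,0],
  [0,0,0,0],
])

```text
t: 17.0
eef_pos: [0.6144, -0.2703, 0.3796]
tool_rot: [-0.0, -0.082, 0.997, 0.0]
contact_force: [-1.4, -0.2, -1.5]
gripper_width: 0.227
```

Request:
play_rows([
  [0,0,0.0005,0],
  [0,0,0,0],
])

```text
t: 17.2
eef_pos: [0.6143, -0.2704, 0.3793]
tool_rot: [0.0, -0.082, 0.997, 0.0]
contact_force: [-2.0, -0.1, 0.3]
gripper_width: 0.23
```

Request:
play_rows([
  [0,0,0.0003,0],
  [0,0,0,0],
], force=20)

```text
t: 17.4
eef_pos: [0.6143, -0.2704, 0.3792]
tool_rot: [0.0, -0.082, 0.997, 0.0]
contact_force: [-2.5, -0.2, 2.0]
gripper_width: 0.225
```

Request:
play_rows([
  [0,0,0,0],
  [0,0,0,0],
  [0,0,0,0],
  [0,0,0,0],
], claw=0.05)

```text
t: 17.8
eef_pos: [0.6145, -0.2703, 0.3789]
tool_rot: [0.0, -0.082, 0.997, -0.0]
contact_force: [-0.0, -0.7, 0.2]
gripper_width: 0.587
```

Run:
```python
from h import *
spare(.5615)
c=cam('side');cv2.imwrite('pics/side9.png',cv2.resize(c['frame'][240:440,300:460],None,fx=4,fy=3))
c=cam('wrist');cv2.imwrite('pics/wrist9.png',c['frame'])
```

```text
t 17.8 p [ 0.6145 -0.2703  0.3789] xang 189.36 zaxis [ 4.e-04  0.e+00 -1.e+00] F [-0.05 -0.74  0.19] T [-0.02  0.04  0.03] w 0.587 v 0.003
tool delta [ 0.0006 -0.0002 -0.    ]
turn -0.04
s,t [ 0.5621 -0.367 ]
```

View pics/side9.png

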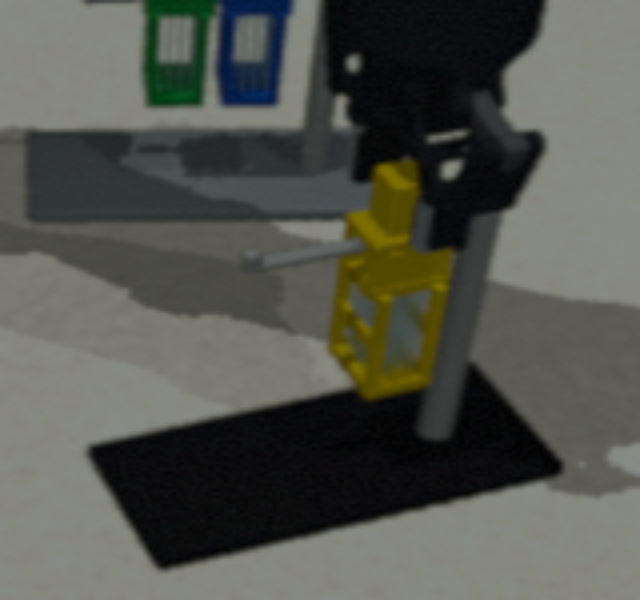

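View pics/wrist9.png

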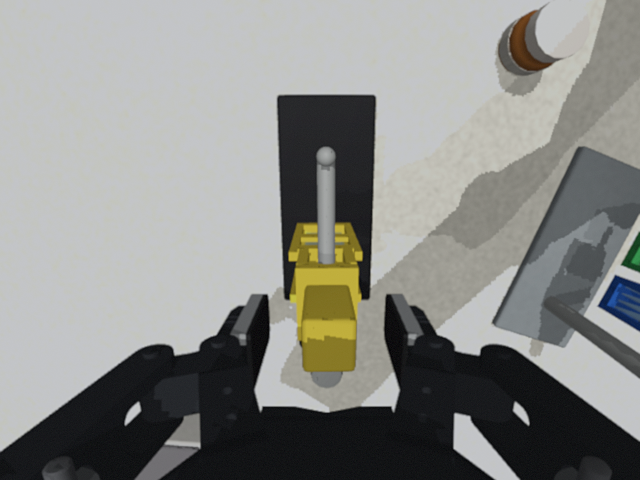

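Yellow hangs straight against the collar (block at (328,330), released). I go back for green.

Request:
play_rows([
  [0,0,-0.018,0],
  [0,0,-0.018,0],
  [0,0,-0.018,0],
  [0,0,-0.017,0],
  [0.0033,0.026,0,1.83],
  [0.0033,0.026,0,1.83],
  [0.0033,0.026,0,1.83],
  [0.0033,0.026,0,1.83],
  [0.0033,0.026,0,1.83],
  [0.0033,0.026,0,1.83],
  [0.0033,0.026,0,1.83],
  [0.0033,0.026,0,1.83],
  [0.0033,0.026,0,1.83],
  [0.0033,0.026,0,1.83],
  [0,0,0,0],
  [0,0,0,0],
  [0,0,0,0],
])

```text
t: 19.6
eef_pos: [0.5764, -0.0134, 0.45]
tool_rot: [0.0, 0.079, 0.997, -0.0]
contact_force: [0.6, 0.6, -0.1]
gripper_width: 0.586
```

```bash
cat >> h.py <<'E'
HS={'yellow':((18,120,60),(34,255,255)),'green':((45,120,30),(75,255,255)),'blue':((105,150,30),(128,255,255))}
def tops(c,names,zt=.236):
    P=cloud(c);hsv=cv2.cvtColor(c['frame'],cv2.COLOR_BGR2HSV);z=P[...,2]
    for nm in names:
        m=(cv2.inRange(hsv,*HS[nm])>0)&(abs(z-zt)<.004)
        if m.sum()<50: print(nm,'few');continue
        q=P[m];r=cv2.minAreaRect(q[:,:2].astype(np.float32));print(nm,m.sum(),np.median(q[:,2]).round(4),'rect',np.round(r[0],4),np.round(r[1],4),round(r[2],1))
E
python3 - <<'E'
from h import *
st(.5817,-.0098,-8.9)
c=cam('wrist');cv2.imwrite('pics/wrist10.png',c['frame']);tops(c,HS)
E
```

```text
t 19.6 p [ 0.5764 -0.0134  0.45  ] xang 170.98 zaxis [ 2.e-04 -6.e-04 -1.e+00] F [ 0.58  0.63 -0.12] T [-0.11 -0.05 -0.  ] w 0.586 v 0.01
tool delta [-0.0047  0.0044 -0.    ]
turn -0.12
yellow few
green 1270 0.2359 rect [ 0.5815 -0.0098] [0.0198 0.021 ] 81.1
blue 1083 0.2357 rect [ 0.6197 -0.0156] [0.0197 0.022 ] 82.1
```

Request:
play_rows([
  [-0.0047,0.0044,0,-0.12],
  [0,0,0.015,0],
  [0,0,0.015,0],
  [0,0,0.015,0],
  [0,0,0.015,0],
  [0,0,0.007,0],
  [0,0,0.004,0],
  [0,0,0,0],
  [0,0,0,0],
])

```text
t: 20.55
eef_pos: [0.5821, -0.0087, 0.3795]
tool_rot: [0.0, 0.077, 0.997, 0.0]
contact_force: [-0.2, -0.7, -0.2]
gripper_width: 0.584
```

Request:
play_rows([
  [0,0,0,0],
  [0,0,0,0],
  [0,0,0,0],
  [0,0,0,0],
  [0,0,0,0],
], claw=0.0, force=20)

```text
t: 21.05
eef_pos: [0.5819, -0.009, 0.3794]
tool_rot: [0.0, 0.077, 0.997, -0.0]
contact_force: [-1.0, -2.6, 4.8]
gripper_width: 0.23
```

Run:
```python
from h import *
st(.5816,-.0098,-8.9)
c=cam('side');cv2.imwrite('pics/side11.png',cv2.resize(c['frame'][140:300,240:440],None,fx=4,fy=3.75))
```

```text
t 21.05 p [ 0.5819 -0.009   0.3794] xang 171.15 zaxis [ 9.e-04 -3.e-04 -1.e+00] F [-1.04 -2.57  4.78] T [-0.51  0.18 -0.04] w 0.23 v 0.001
tool delta [ 0.0002 -0.0009 -0.    ]
turn 0.05
```

View pics/side11.png

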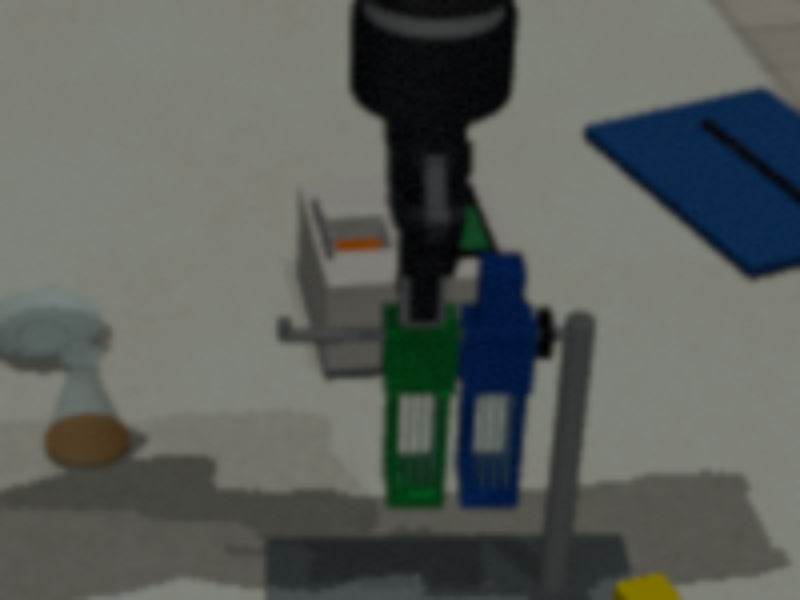

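Request:
play_rows([
  [0,0,0,0],
  [0,0,-0.002,0],
  [0,0,-0.003,0],
  [0,0,-0.004,0],
  [0,0,-0.004,0],
  [0,0,0,0],
  [0,0,0,0],
  [0,0,0,0],
], force=40)

```text
t: 21.9
eef_pos: [0.5817, -0.0085, 0.3918]
tool_rot: [-0.0, 0.077, 0.997, 0.0]
contact_force: [-0.5, 0.6, -1.8]
gripper_width: 0.227
```

Run:
```python
from h import *
st(.5816,-.0098,-8.9)
c=cam('side');cv2.imwrite('pics/side12.png',cv2.resize(c['frame'][140:300,240:440],None,fx=4,fy=3.75))
```

```text
t 21.9 p [ 0.5817 -0.0085  0.3918] xang 171.18 zaxis [-3.e-04  1.e-04 -1.e+00] F [-0.49  0.62 -1.78] T [ 0.04 -0.03 -0.01] w 0.227 v 0.003
tool delta [-0.0001 -0.0013 -0.    ]
turn 0.08
```

View pics/side12.png

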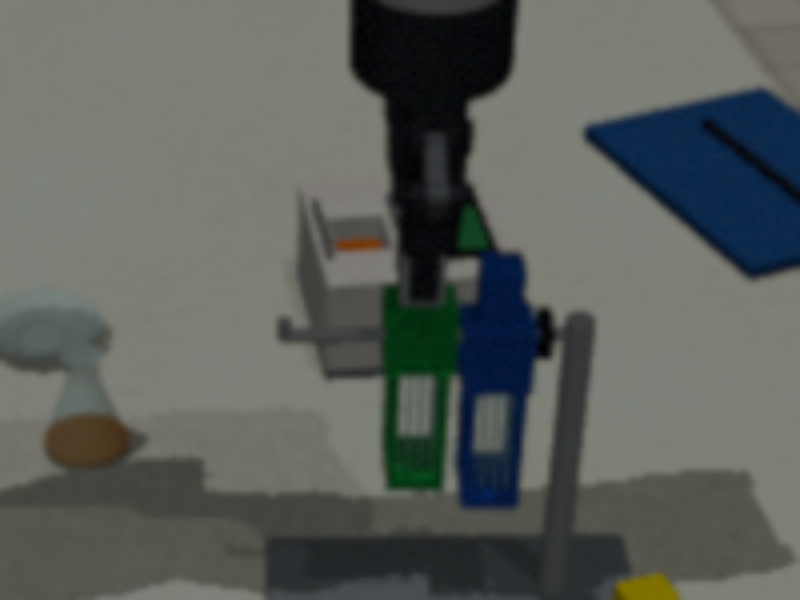

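Green is lifted cleanly (underside row 490 against blue's 505). I slide it out over the tip, shifting 1 mm back to the rod's line.

Request:
play_rows([
  [0.005,-0.001,0,0],
  [0.01,0,0,0],
  [0.01,0,0,0],
  [0.01,0,0,0],
  [0.01,0,0,0],
  [0.01,0,0,0],
  [0.01,0,0,0],
  [0.01,0,0,0],
  [0.01,0,0,0],
  [0.01,0,0,0],
  [0.01,0,0,0],
  [0.008,0,0,0],
  [0.004,0,0,0],
  [0,0,0,0],
  [0,0,0,0],
])

```text
t: 23.45
eef_pos: [0.4662, 0.0084, 0.392]
tool_rot: [0.0, 0.077, 0.997, 0.0]
contact_force: [-0.8, -0.8, -1.3]
gripper_width: 0.226
```

Run:
```python
from h import *
spare(.4507)
```

```text
t 23.45 p [0.4662 0.0084 0.392 ] xang 171.18 zaxis [ 6.e-04  0.e+00 -1.e+00] F [-0.83 -0.77 -1.34] T [-0.    0.01  0.03] w 0.226 v 0.006
tool delta [-0.0835 -0.2877  0.    ]
turn -18.22
s,t [ 0.4613 -0.0678]
```

Request:
play_rows([
  [-0.0034,-0.0249,0,-1.52],
  [-0.0034,-0.0249,0,-1.52],
  [-0.0034,-0.0249,0,-1.52],
  [-0.0034,-0.0249,0,-1.52],
  [-0.0034,-0.0249,0,-1.52],
  [-0.0034,-0.0249,0,-1.52],
  [-0.0034,-0.0249,0,-1.52],
  [-0.0034,-0.0249,0,-1.52],
  [-0.0034,-0.0249,0,-1.52],
  [-0.0034,-0.0249,0,-1.52],
  [-0.0034,-0.0249,0,-1.52],
  [-0.0034,-0.0249,0,-1.52],
  [0,0,0,0],
  [0,0,0,0],
  [0,0,0,0],
])

```text
t: 24.95
eef_pos: [0.5044, -0.2887, 0.3915]
tool_rot: [-0.0, -0.082, 0.997, 0.0]
contact_force: [-0.3, 0.4, -1.4]
gripper_width: 0.227
```

Run:
```python
from h import *
spare(.4507)
c=cam('wrist');cv2.imwrite('pics/wrist13.png',c['frame'])
c=cam('side');cv2.imwrite('pics/side13.png',cv2.resize(c['frame'][240:440,260:460],None,fx=3,fy=3))
```

```text
t 24.95 p [ 0.5044 -0.2887  0.3915] xang 189.46 zaxis [-6.e-04  7.e-04 -1.e+00] F [-0.31  0.4  -1.41] T [-0.02 -0.05  0.01] w 0.227 v 0.009
tool delta [-0.0002 -0.     -0.    ]
turn 0.06
s,t [ 0.4505 -0.3672]
```

View pics/side13.png

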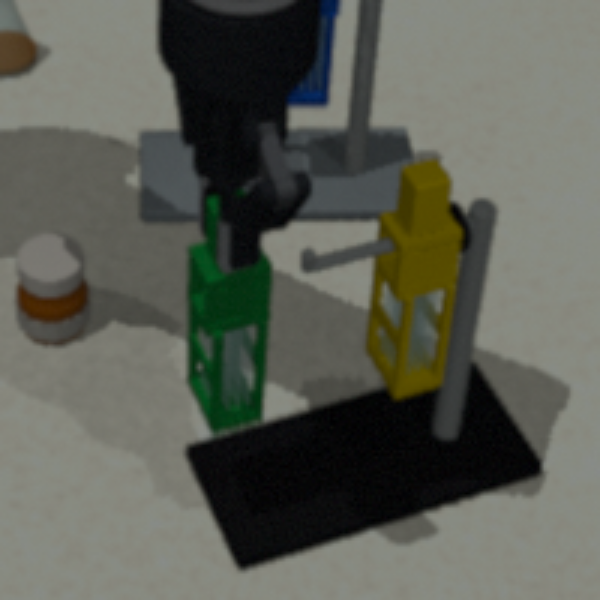

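The held green rack is at (232,330), with yellow on the spare hook at (415,290), upright. I insert green up to about 1.5 mm short of yellow.

Request:
play_rows([
  [-0.004,0,-0.0005,0],
  [-0.007,0,0,0],
  [-0.007,0,0,0],
  [-0.007,0,0,0],
  [-0.007,0,0,0],
  [-0.007,0,0,0],
  [-0.007,0,0,0],
  [-0.007,0,0,0],
  [-0.005,0,0,0],
  [-0.004,0,0,0],
  [-0.002,0,0,0],
  [-0.0015,0,0,0],
  [-0.0015,0,0,0],
  [0,0,0,0],
  [0,0,0,0],
])

```text
t: 26.55
eef_pos: [0.5702, -0.2786, 0.3924]
tool_rot: [-0.0, -0.082, 0.997, 0.0]
contact_force: [0.4, -0.4, -0.6]
gripper_width: 0.23
```

Run:
```python
from h import *
spare(.5242)
c=cam('side');cv2.imwrite('pics/side14.png',cv2.resize(c['frame'][240:440,300:460],None,fx=4,fy=3))
```

```text
t 26.55 p [ 0.5702 -0.2786  0.3924] xang 189.41 zaxis [-1.e-04  1.e-04 -1.e+00] F [ 0.43 -0.4  -0.62] T [ 0.02 -0.    0.08] w 0.23 v 0.001
tool delta [-0.0072  0.0007 -0.    ]
turn 0.01
s,t [ 0.517  -0.3679]
```

View pics/side14.png

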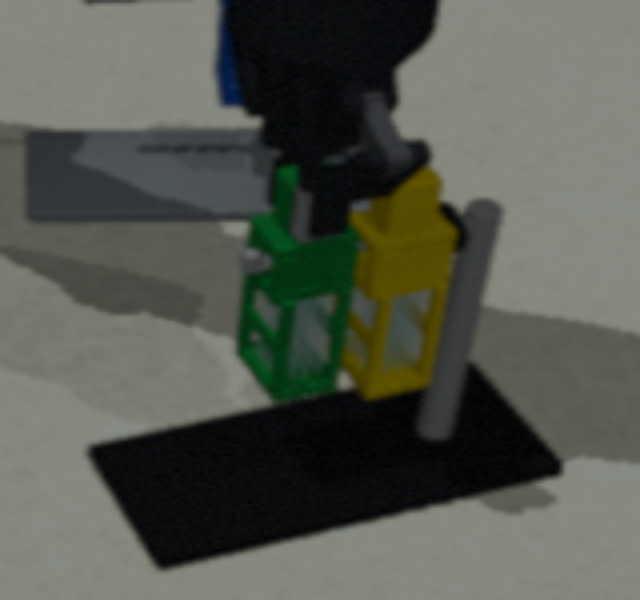

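Green is on the rod with about an 8 mm gap to yellow. I close in slowly.

Request:
play_rows([
  [-0.001,0.0007,0,0],
  [-0.001,0,0,0],
  [-0.001,0,0,0],
  [-0.001,0,0,0],
  [-0.001,0,0,0],
  [-0.001,0,0,0],
  [-0.001,0,0,0],
  [0,0,0,0],
  [0,0,0,0],
])

```text
t: 27.5
eef_pos: [0.5771, -0.2767, 0.3923]
tool_rot: [-0.0, -0.082, 0.997, -0.0]
contact_force: [-0.0, 0.5, -1.4]
gripper_width: 0.23
```

Run:
```python
from h import *
spare(.5242)
```

```text
t 27.5 p [ 0.5771 -0.2767  0.3923] xang 189.42 zaxis [-1.e-04 -0.e+00 -1.e+00] F [-0.04  0.53 -1.39] T [-0.    0.09  0.05] w 0.23 v 0.003
tool delta [-0. -0. -0.]
turn 0.02
s,t [ 0.5242 -0.3672]
```

Request:
play_rows([
  [0,0,0.001,0],
  [0,0,0.001,0],
  [0,0,0.001,0],
  [0,0,0.001,0],
  [0,0,0.001,0],
  [0,0,0.001,0],
  [0,0,0.001,0],
  [0,0,0.001,0],
  [0,0,0.001,0],
  [0,0,0.0005,0],
  [0,0,0.0005,0],
  [0,0,0.0005,0],
  [0,0,0.0005,0],
  [0,0,0,0],
])

```text
t: 28.9
eef_pos: [0.5771, -0.2766, 0.3813]
tool_rot: [-0.0, -0.082, 0.997, 0.0]
contact_force: [-0.5, 0.0, -1.1]
gripper_width: 0.223
```

Request:
play_rows([
  [0,0,0.0005,0],
  [0,0,0.0005,0],
  [0,0,0,0],
])

```text
t: 29.2
eef_pos: [0.5771, -0.2766, 0.3803]
tool_rot: [-0.0, -0.082, 0.997, 0.0]
contact_force: [0.3, 0.7, -1.5]
gripper_width: 0.23
```

Request:
play_rows([
  [0,0,0.0005,0],
  [0,0,0,0],
])

```text
t: 29.4
eef_pos: [0.5771, -0.2767, 0.3798]
tool_rot: [-0.0, -0.082, 0.997, 0.0]
contact_force: [-0.4, -0.3, -1.1]
gripper_width: 0.224
```

Request:
play_rows([
  [0,0,0.0005,0],
  [0,0,0,0],
])

```text
t: 29.6
eef_pos: [0.5771, -0.2767, 0.3794]
tool_rot: [0.0, -0.082, 0.997, -0.0]
contact_force: [-0.6, -0.1, -0.8]
gripper_width: 0.226
```

Request:
play_rows([
  [0,0,0.0004,0],
  [0,0,0,0],
], force=20)

```text
t: 29.8
eef_pos: [0.5771, -0.2767, 0.3794]
tool_rot: [0.0, -0.082, 0.997, -0.0]
contact_force: [-1.1, 0.5, 2.9]
gripper_width: 0.225
```

Resting on the rod (+2.9 N). Release.

Request:
play_rows([
  [0,0,0,0],
  [0,0,0,0],
  [0,0,0,0],
  [0,0,0,0],
], claw=0.05)

```text
t: 30.2
eef_pos: [0.5771, -0.2766, 0.3789]
tool_rot: [-0.0, -0.082, 0.997, -0.0]
contact_force: [-0.6, 0.3, 0.1]
gripper_width: 0.585
```

Request:
play_rows([
  [0,0,-0.01,0],
  [0,0,-0.02,0],
  [0,0,-0.02,0],
  [0,0,-0.02,0],
  [0,0,0,0],
  [0,0,0,0],
])

```text
t: 30.8
eef_pos: [0.5771, -0.2767, 0.4496]
tool_rot: [0.001, -0.082, 0.997, -0.0]
contact_force: [-0.0, -0.7, -0.7]
gripper_width: 0.583
```

Run:
```python
from h import *
st(.6197,-.0156,-8.9)
c=cam('wrist');cv2.imwrite('pics/wrist15.png',c['frame']);tops(c,HS)
c=cam('side');cv2.imwrite('pics/side15.png',cv2.resize(c['frame'][240:440,300:460],None,fx=4,fy=3))
```

```text
t 30.8 p [ 0.5771 -0.2767  0.4496] xang 189.42 zaxis [ 1.1e-03 -2.0e-04 -1.0e+00] F [-0.01 -0.69 -0.67] T [-0.03 -0.   -0.01] w 0.583 v 0.026
tool delta [-0.0848  0.2506 -0.    ]
turn 18.32
yellow 1142 0.2358 rect [ 0.6031 -0.2714] [0.0433 0.0198] 11.6
green 1282 0.2359 rect [ 0.5767 -0.2767] [0.0209 0.0196] 9.7
blue few
```

View pics/side15.png

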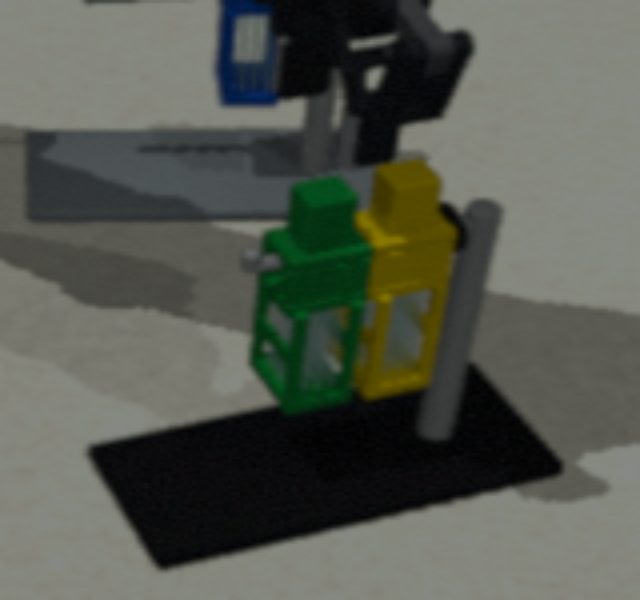

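Both racks hang upright on the spare hook: green at (325,270), yellow at (405,270), tip visible at (250,260). Next is blue.

Request:
play_rows([
  [-0.0048,0.0265,0,1.83],
  [-0.0048,0.0265,0,1.83],
  [-0.0048,0.0265,0,1.83],
  [-0.0048,0.0265,0,1.83],
  [-0.0048,0.0265,0,1.83],
  [-0.0048,0.0265,0,1.83],
  [-0.0048,0.0265,0,1.83],
  [-0.0048,0.0265,0,1.83],
  [-0.0048,0.0265,0,1.83],
  [-0.0048,0.0265,0,1.83],
  [0,0,0,0],
  [0,0,0,0],
  [0,0,0,0],
])

```text
t: 32.2
eef_pos: [0.6191, -0.0132, 0.4485]
tool_rot: [-0.001, 0.078, 0.997, -0.0]
contact_force: [0.1, -0.9, 0.2]
gripper_width: 0.587
```

Run:
```python
from h import *
st(.6196,-.0157,-8.9)
c=cam('wrist');cv2.imwrite('pics/wrist16.png',c['frame']);tops(c,HS)
```

```text
t 32.2 p [ 0.6191 -0.0132  0.4485] xang 171.04 zaxis [-1.1e-03 -8.0e-04 -1.0e+00] F [ 0.07 -0.87  0.17] T [-0.04  0.02  0.03] w 0.587 v 0.01
tool delta [-0.0009 -0.0024  0.    ]
turn -0.06
yellow few
green few
blue 1352 0.2359 rect [ 0.6201 -0.016 ] [0.0198 0.0224] 81.6
```

Request:
play_rows([
  [-0.0012,-0.0026,0,0],
  [0,0,0.015,0],
  [0,0,0.015,0],
  [0,0,0.015,0],
  [0,0,0.013,0],
  [0,0,0.007,0],
  [0,0,0.004,0],
  [0,0,0,0],
  [0,0,0,0],
])

```text
t: 33.15
eef_pos: [0.6205, -0.0146, 0.3805]
tool_rot: [0.0, 0.077, 0.997, 0.0]
contact_force: [1.0, -0.5, -0.7]
gripper_width: 0.584
```

Request:
play_rows([
  [0,0,0,0],
  [0,0,0,0],
  [0,0,0,0],
  [0,0,0,0],
  [0,0,0,0],
], claw=0.0, force=20)

```text
t: 33.65
eef_pos: [0.6204, -0.015, 0.3805]
tool_rot: [0.0, 0.078, 0.997, -0.0]
contact_force: [-0.6, -1.9, 5.1]
gripper_width: 0.231
```

Run:
```python
from h import *
st(.62,-.0159,-8.9)
c=cam('side');cv2.imwrite('pics/side17.png',cv2.resize(c['frame'][140:300,240:440],None,fx=4,fy=3.75))
```

```text
t 33.65 p [ 0.6204 -0.015   0.3805] xang 171.1 zaxis [ 9.e-04 -3.e-04 -1.e+00] F [-0.6  -1.92  5.09] T [-0.42  0.19 -0.  ] w 0.231 v 0.002
tool delta [ 0.0002 -0.001  -0.    ]
turn -0.0
```

View pics/side17.png

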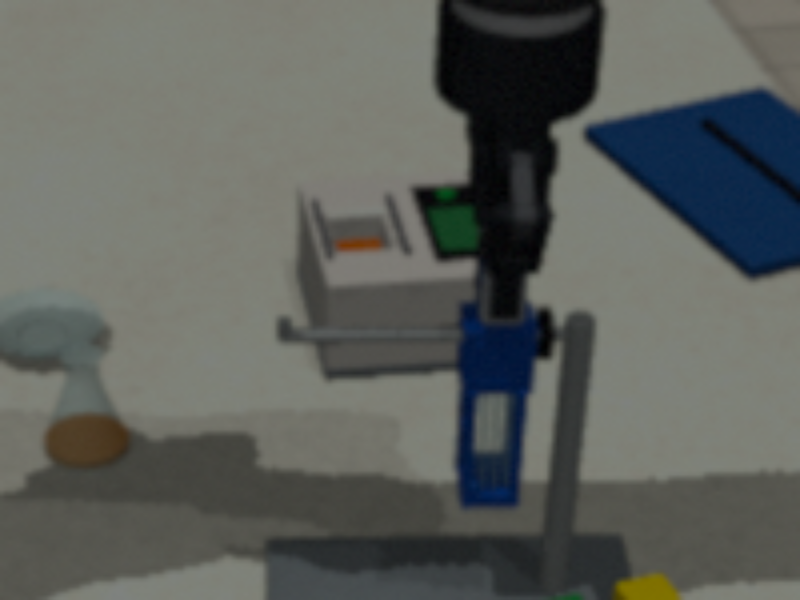

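Blue is gripped, with fingers on the block only. I lift it.

Request:
play_rows([
  [0,0,0,0],
  [0,0,-0.002,0],
  [0,0,-0.003,0],
  [0,0,-0.004,0],
  [0,0,-0.004,0],
  [0,0,0,0],
  [0,0,0,0],
  [0,0,0,0],
], force=70)

```text
t: 34.5
eef_pos: [0.6201, -0.0145, 0.3928]
tool_rot: [-0.0, 0.077, 0.997, 0.0]
contact_force: [1.0, -0.4, -2.2]
gripper_width: 0.22
```

Run:
```python
from h import *
st(.62,-.0159,-8.9)
c=cam('side');cv2.imwrite('pics/side18.png',cv2.resize(c['frame'][140:300,240:440],None,fx=4,fy=3.75))
```

```text
t 34.5 p [ 0.6201 -0.0145  0.3928] xang 171.12 zaxis [-3.e-04  1.e-04 -1.e+00] F [ 1.01 -0.43 -2.16] T [-0.02  0.02 -0.03] w 0.22 v 0.001
tool delta [-0.0001 -0.0014 -0.    ]
turn 0.02
```

View pics/side18.png

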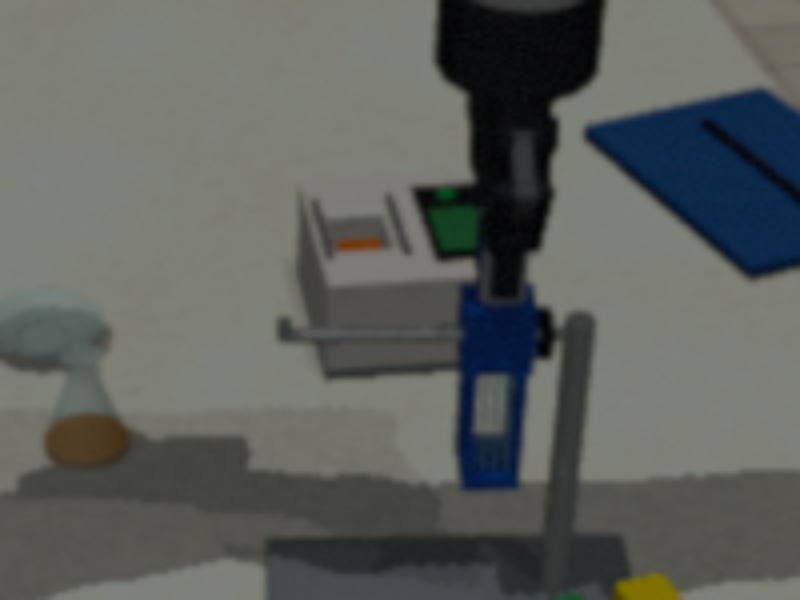

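Blue is lifted (underside row 488) and stays straight. I slide it out with a 1.3 mm side correction.

Request:
play_rows([
  [0.005,-0.0013,0,0],
  [0.01,0,0,0],
  [0.01,0,0,0],
  [0.01,0,0,0],
  [0.01,0,0,0],
  [0.01,0,0,0],
  [0.01,0,0,0],
  [0.01,0,0,0],
  [0.01,0,0,0],
  [0.01,0,0,0],
  [0.01,0,0,0],
  [0.01,0,0,0],
  [0.01,0,0,0],
  [0.01,0,0,0],
  [0.01,0,0,0],
  [0.006,0,0,0],
  [0,0,0,0],
  [0,0,0,0],
])

```text
t: 36.35
eef_pos: [0.471, 0.0075, 0.3932]
tool_rot: [0.0, 0.077, 0.997, 0.0]
contact_force: [0.5, -0.2, -0.5]
gripper_width: 0.22
```

Run:
```python
from h import *
st(.613,.2711,-2.4)
c=cam('side');cv2.imwrite('pics/side19.png',cv2.resize(c['frame'][140:300,220:420],None,fx=4,fy=3.75))
```

```text
t 36.35 p [0.471  0.0075 0.3932] xang 171.13 zaxis [ 7.e-04  2.e-04 -1.e+00] F [ 0.48 -0.22 -0.51] T [-0.02  0.01 -0.  ] w 0.22 v 0.01
tool delta [-9.960e-02  2.824e-01  1.000e-04]
turn -6.47
```

View pics/side19.png

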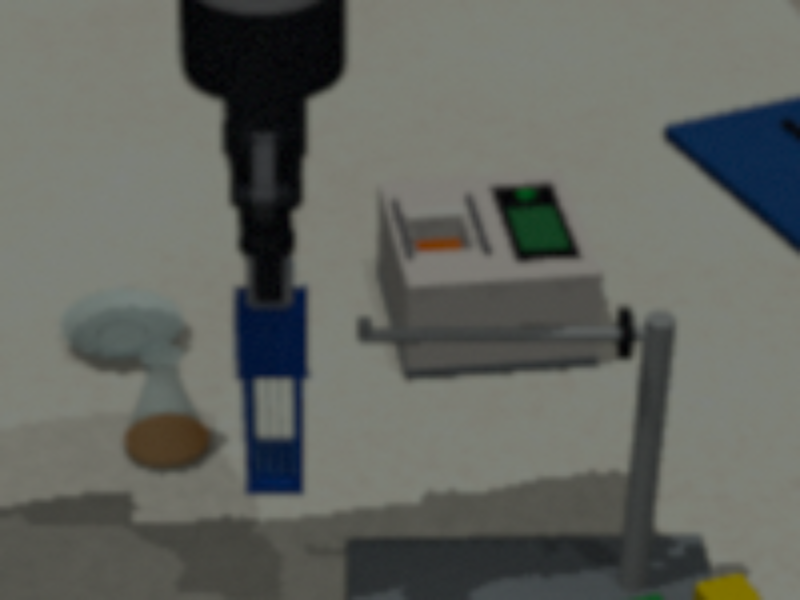

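Blue is off the hook, hanging straight between flask and stand. I lift it 20 mm, go sideways first, then over the loader.

Request:
play_rows([
  [0,0.01,-0.01,0],
  [0,0.025,-0.01,0],
  [0,0.025,0,0],
  [0,0.025,0,0],
  [-0.011,0.022,0,-0.72],
  [-0.011,0.022,0,-0.72],
  [-0.011,0.022,0,-0.72],
  [-0.011,0.022,0,-0.72],
  [-0.011,0.022,0,-0.72],
  [-0.011,0.022,0,-0.72],
  [-0.011,0.022,0,-0.72],
  [-0.011,0.022,0,-0.72],
  [-0.011,0.022,0,-0.72],
  [0,0,0,0],
  [0,0,0,0],
  [0,0,0,0],
])

```text
t: 38.0
eef_pos: [0.603, 0.2772, 0.4131]
tool_rot: [-0.0, 0.021, 1.0, -0.0]
contact_force: [0.5, -0.6, -1.5]
gripper_width: 0.22
```

Run:
```python
from h import *
st(.613,.2711,-2.4)
c=cam('wrist');cv2.imwrite('pics/wrist20.png',c['frame']);tops(c,['blue'],.269)
```

```text
t 38.0 p [0.603  0.2772 0.4131] xang 177.54 zaxis [-2.e-04 -6.e-04 -1.e+00] F [ 0.53 -0.61 -1.55] T [-0.02  0.04 -0.02] w 0.22 v 0.008
tool delta [-0.0103 -0.0057  0.    ]
turn -0.06
blue 2839 0.2685 rect [0.6021 0.2771] [0.0192 0.022 ] 87.5
```

View pics/wrist20.png

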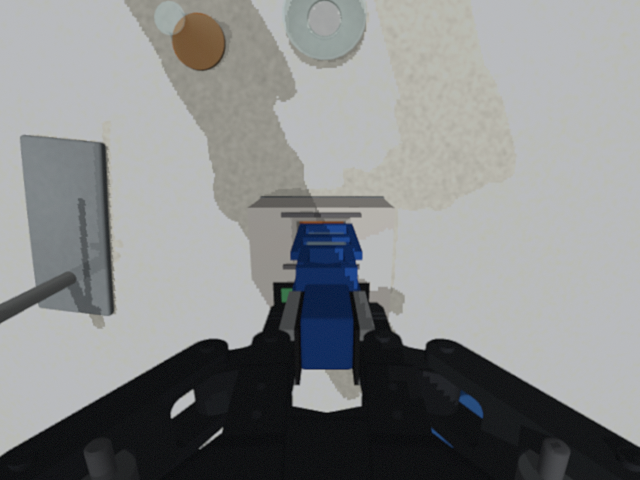

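Blue is held square (block (328,330)) and the loader is beneath it. I align and lower to about 10 mm above the mouth.

Request:
play_rows([
  [-0.006,-0.003,0,-0.03],
  [-0.0049,-0.0027,0,-0.03],
  [0,0,0.01,0],
  [0,0,0.01,0],
  [0,0,0.01,0],
  [0,0,0.003,0],
  [0,0,0,0],
  [0,0,0,0],
  [0,0,0,0],
])

```text
t: 38.95
eef_pos: [0.6139, 0.2718, 0.3805]
tool_rot: [0.0, 0.02, 1.0, 0.0]
contact_force: [-0.7, 0.7, -0.9]
gripper_width: 0.223
```

Run:
```python
from h import *
st(.6136,.2711,-2.4)
c=cam('wrist');cv2.imwrite('pics/wrist21.png',c['frame'])
P=cloud(c);z=P[...,2];hsv=cv2.cvtColor(c['frame'],cv2.COLOR_BGR2HSV)
tops(c,['blue'],.2355)
c=cam('scene');cv2.imwrite('pics/scene21.png',cv2.resize(c['frame'][180:360,400:560],None,fx=4,fy=3.3))
P=cloud(c);hsv=cv2.cvtColor(c['frame'],cv2.COLOR_BGR2HSV);m=(cv2.inRange(hsv,*HS['blue'])>0)&(P[...,2]>.08)&(P[...,2]<.2)&(P[...,1]>.2)
q=P[m];print('scene blue',m.sum(),q.min(0),q.max(0))
c=cam('side');cv2.imwrite('pics/side21.png',cv2.resize(c['frame'][120:260,260:440],None,fx=4,fy=4))
```

```text
t 38.95 p [0.6139 0.2718 0.3805] xang 177.66 zaxis [ 8.e-04  4.e-04 -1.e+00] F [-0.67  0.68 -0.93] T [ 0.03  0.01 -0.03] w 0.223 v 0.003
tool delta [ 0.0002 -0.0007 -0.    ]
turn 0.06
blue 2888 0.2358 rect [0.6133 0.2718] [0.0192 0.0223] 87.8
scene blue 570 [0.5989118  0.25059063 0.08630063] [0.63415963 0.29108834 0.19998402]
```

View pics/scene21.png

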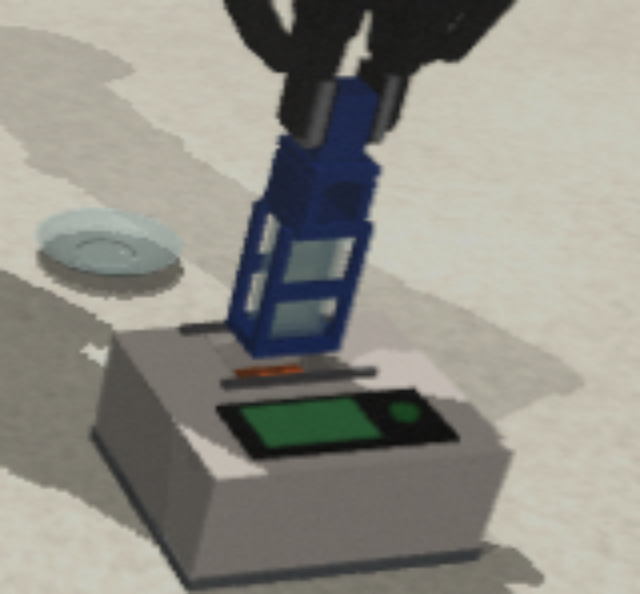

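View pics/side21.png

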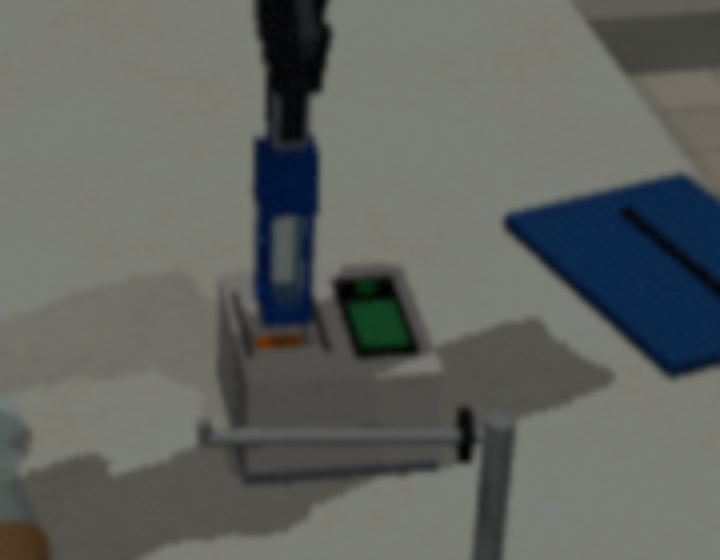

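The rack hovers about 11 mm over the mouth, in line with the well (side view rack bottom (285,320), carriage (278,341)). I enter slowly.

Request:
play_rows([
  [0,-0.0004,0.002,0.05],
  [0,0,0.002,0],
  [0,0,0.002,0],
  [0,0,0.002,0],
  [0,0,0.001,0],
  [0,0,0.001,0],
  [0,0,0.001,0],
  [0,0,0.001,0],
  [0,0,0.001,0],
  [0,0,0.001,0],
  [0,0,0.001,0],
  [0,0,0.001,0],
  [0,0,0,0],
])

```text
t: 40.4
eef_pos: [0.6136, 0.2714, 0.3638]
tool_rot: [-0.0, 0.021, 1.0, -0.0]
contact_force: [0.3, -0.0, -0.2]
gripper_width: 0.223
```

Run:
```python
from h import *
st(.6136,.2711,-2.4)
```

```text
t 40.4 p [0.6136 0.2714 0.3638] xang 177.61 zaxis [-3.e-04 -1.e-04 -1.e+00] F [ 0.29 -0.05 -0.16] T [-0.02  0.02  0.01] w 0.223 v 0.003
tool delta [ 0.     -0.0003  0.    ]
turn 0.01
```

Request:
play_rows([
  [0,0,0.001,0],
  [0,0,0.001,0],
  [0,0,0.001,0],
  [0,0,0.001,0],
  [0,0,0.001,0],
  [0,0,0.001,0],
  [0,0,0.001,0],
  [0,0,0.001,0],
  [0,0,0.001,0],
  [0,0,0.001,0],
  [0,0,0.001,0],
  [0,0,0.001,0],
  [0,0,0,0],
])

```text
t: 41.7
eef_pos: [0.6136, 0.2713, 0.3518]
tool_rot: [-0.0, 0.021, 1.0, -0.0]
contact_force: [-0.5, -0.1, -0.4]
gripper_width: 0.224
```

Request:
play_rows([
  [0,0,0.001,0],
  [0,0,0.001,0],
  [0,0,0.001,0],
  [0,0,0.001,0],
  [0,0,0.001,0],
  [0,0,0.001,0],
  [0,0,0,0],
])

```text
t: 42.4
eef_pos: [0.6138, 0.2713, 0.3464]
tool_rot: [0.0, 0.021, 1.0, 0.0]
contact_force: [-1.0, -0.2, 3.6]
gripper_width: 0.223
```

Run:
```python
from h import *
st(.6136,.2711,-2.4)
```

```text
t 42.4 p [0.6138 0.2713 0.3464] xang 177.6 zaxis [ 4.e-04  2.e-04 -1.e+00] F [-0.97 -0.21  3.63] T [-0.12  0.25  0.01] w 0.223 v 0.002
tool delta [ 0.0002 -0.0002 -0.    ]
turn 0.0
```

Carriage felt at the expected height. I press it down slowly.

Request:
play_rows([
  [0,0,0.0008,0],
  [0,0,0.0008,0],
  [0,0,0.0008,0],
  [0,0,0.0008,0],
  [0,0,0.0008,0],
  [0,0,0.0008,0],
  [0,0,0.0008,0],
  [0,0,0.0008,0],
  [0,0,0.0008,0],
  [0,0,0.0008,0],
  [0,0,0.0008,0],
  [0,0,0.0008,0],
  [0,0,0.0008,0],
  [0,0,0.0008,0],
])

```text
t: 43.8
eef_pos: [0.6137, 0.2714, 0.3348]
tool_rot: [0.0, 0.021, 1.0, 0.0]
contact_force: [-0.4, -0.8, 4.2]
gripper_width: 0.223
```

Request:
play_rows([
  [0,0,0.0006,0],
  [0,0,0.0006,0],
  [0,0,0.0006,0],
  [0,0,0.0006,0],
  [0,0,0.0006,0],
  [0,0,0.0006,0],
])

```text
t: 44.4
eef_pos: [0.6137, 0.2713, 0.3311]
tool_rot: [-0.0, 0.021, 1.0, 0.0]
contact_force: [-1.2, 0.1, 3.8]
gripper_width: 0.226
```

Run:
```python
from h import *
st(.6136,.2711,-2.4)
```

```text
t 44.4 p [0.6137 0.2713 0.3311] xang 177.61 zaxis [-0.  0. -1.] F [-1.21  0.08  3.84] T [-0.01  0.08 -0.05] w 0.226 v 0.011
tool delta [ 0.0001 -0.0003  0.    ]
turn 0.01
```

Request:
play_rows([
  [0,0,0.0006,0],
  [0,0,0.0006,0],
  [0,0,0.0006,0],
  [0,0,0.0006,0],
  [0,0,0.0006,0],
])

```text
t: 44.9
eef_pos: [0.6137, 0.2714, 0.3281]
tool_rot: [0.0, 0.021, 1.0, 0.0]
contact_force: [-0.1, -0.3, 3.3]
gripper_width: 0.22
```

Request:
play_rows([
  [0,0,0.0005,0],
  [0,0,0.0005,0],
  [0,0,0,0],
])

```text
t: 45.2
eef_pos: [0.6137, 0.2714, 0.3271]
tool_rot: [-0.0, 0.021, 1.0, -0.0]
contact_force: [-0.0, -0.6, 2.3]
gripper_width: 0.223
```

Request:
play_rows([
  [0,0,0.0005,0],
  [0,0,0.0005,0],
  [0,0,0,0],
])

```text
t: 45.5
eef_pos: [0.6137, 0.2713, 0.3261]
tool_rot: [-0.0, 0.021, 1.0, -0.0]
contact_force: [-0.1, 0.4, 3.3]
gripper_width: 0.226
```

Request:
play_rows([
  [0,0,0.0005,0],
  [0,0,0,0],
])

```text
t: 45.7
eef_pos: [0.6137, 0.2713, 0.3258]
tool_rot: [0.0, 0.021, 1.0, 0.0]
contact_force: [-0.1, -1.5, 4.6]
gripper_width: 0.226
```

Request:
play_rows([
  [0,0,0.0005,0],
  [0,0,0,0],
])

```text
t: 45.9
eef_pos: [0.6138, 0.2713, 0.3258]
tool_rot: [0.0, 0.021, 1.0, 0.0]
contact_force: [-1.0, -0.8, 6.7]
gripper_width: 0.219
```

Request:
play_rows([
  [0,0,0.0005,0],
  [0,0,0,0],
])

```text
t: 46.1
eef_pos: [0.6139, 0.2713, 0.3257]
tool_rot: [0.0, 0.021, 1.0, 0.0]
contact_force: [-1.0, -0.8, 10.0]
gripper_width: 0.227
```

On the hard stop, with force climbing at constant height. I press a little more and hold.

Request:
play_rows([
  [0,0,0.0004,0],
  [0,0,0,0],
  [0,0,0,0],
  [0,0,0,0],
  [0,0,0,0],
])

```text
t: 46.6
eef_pos: [0.6139, 0.2713, 0.3257]
tool_rot: [0.0, 0.021, 1.0, 0.0]
contact_force: [-2.6, -1.8, 11.4]
gripper_width: 0.223
```

Run:
```python
from h import *
st(.6136,.2711,-2.4)
```

```text
t 46.6 p [0.6139 0.2713 0.3257] xang 177.6 zaxis [ 9.e-04  6.e-04 -1.e+00] F [-2.64 -1.76 11.43] T [-0.4   0.74 -0.01] w 0.223 v 0.001
tool delta [ 0.0003 -0.0002 -0.    ]
turn -0.0
```

Request:
play_rows([
  [0,0,-0.0008,0],
  [0,0,-0.0006,0],
  [0,0,0,0],
], force=20)

```text
t: 46.9
eef_pos: [0.6137, 0.2713, 0.3258]
tool_rot: [0.0, 0.021, 1.0, 0.0]
contact_force: [0.2, -0.6, 6.1]
gripper_width: 0.22
```

Request:
play_rows([
  [0,0,0,0],
  [0,0,0,0],
  [0,0,0,0],
  [0,0,0,0],
], claw=0.05)

```text
t: 47.3
eef_pos: [0.6135, 0.2713, 0.3253]
tool_rot: [-0.0, 0.021, 1.0, -0.0]
contact_force: [0.2, -0.8, -0.1]
gripper_width: 0.584
```

Request:
play_rows([
  [0,0,-0.01,0],
  [0,0,-0.02,0],
  [0,0,-0.03,0],
  [0,0,-0.03,0],
  [0,0,-0.03,0],
  [0,0,0,0],
  [0,0,0,0],
  [0,0,0,0],
])

```text
t: 48.1
eef_pos: [0.6133, 0.2712, 0.4449]
tool_rot: [-0.001, 0.021, 1.0, -0.0]
contact_force: [0.6, -1.0, 0.0]
gripper_width: 0.583
```

Run:
```python
from h import *
st()
c=cam('wrist');cv2.imwrite('pics/wrist22.png',c['frame']);tops(c,['blue'],.1815)
c=cam('side');cv2.imwrite('pics/side22.png',c['frame'])
c=cam('scene');cv2.imwrite('pics/scene22.png',c['frame'])
```

```text
t 48.1 p [0.6133 0.2712 0.4449] xang 177.61 zaxis [-1.3e-03 -6.0e-04 -1.0e+00] F [ 0.62 -0.96  0.01] T [-0.01 -0.04  0.02] w 0.583 v 0.012
blue 857 0.1812 rect [0.6127 0.2708] [0.0197 0.0209] 88.0
```

View pics/side22.png

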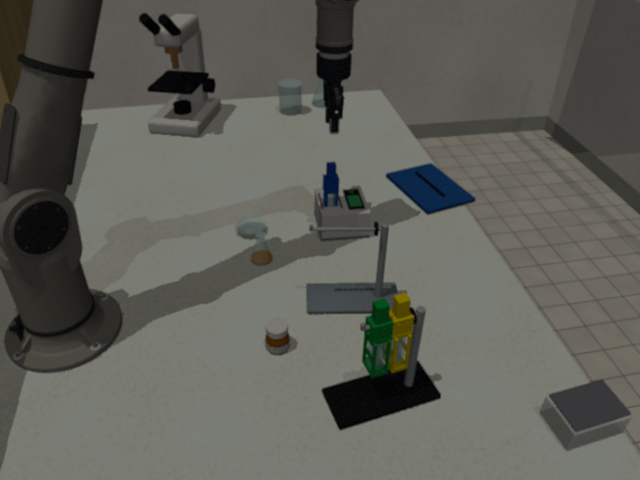

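View pics/scene22.png

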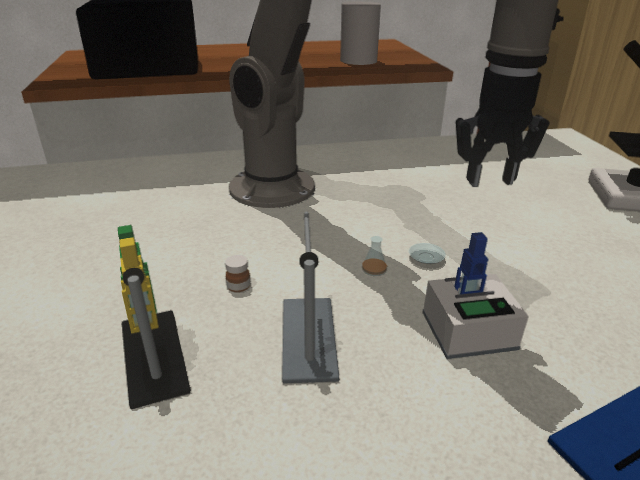

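Blue stands upright in the well: side view (331,187), scene view (475,265), top at z = 0.181, so the underside is about 44 mm below the mouth. Green and yellow hang on the spare hook at (378,340) and (402,335). Flask, jar and dish are where they were, and the gripper is clear. Handing in.

```bash
python3 -c "
from station import bot
print(bot.hand_in())"
```

```text
the job is handed in; nothing more can be done
None
```

I handed the job in at about 48 s of the 72 s allowed; hand-in gives no verdict, so these are my own checks.

- **Yellow and green:** I moved yellow, then green, over the tip onto the spare hook. Yellow was slid to the collar, touching it at about 3 N, and green was set down about 1 mm short of yellow. The last pictures show both upright and released. I did not measure them again after hand-in.
- **Blue:** I lowered it into the well and felt the stop, where the force climbed at constant height. I then held it with about 11–12 N at the wrist for about 0.5 s and let go. The wrist camera puts its top at z = 0.181. That places the underside about 44 mm below the mouth, and it sits within 1 mm of the well centre.
- **Forces and bystanders:** The largest force I read at the end of any move was about 12 N, on the loader. By eye, the flask, jar and dish stand where they were.
- **Disagreement:** While blue hovered over the well, the scene and wrist cameras differed by about 1–2 mm on its sideways position. I split the difference and it went in without contact. No checks failed.

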